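# Change the batch in a tabla tuner's rounding clamp

### The arm

A 6-joint arm with a two-finger parallel gripper is mounted at the origin on the work surface. World frame = base frame: x ahead of the robot, y to its left, z up, the work surface at z = 0. Lengths are in m, angles in rad, forces in N, time in s.
With the tool pointing down it reaches from about 0.35 to 0.85 m from the base axis. Payload 8.1 kg.
Tool frame: the origin (TCP) lies on the mounting face of the last link; the fingertips stand 186 mm ahead of it and the grasp point (between the pads) lies 167 mm ahead of it; z points along the fingers, y is the line along which they close (so a half turn about z gives the same grasp; the last joint's range is limited). The gripper opens to 93 mm and grips with 3 to 60 N. Pads are 15 mm wide; open, the fingers measure 128 mm over their backs; the gripper's body (75 mm by 188 mm) begins 65 mm behind the grasp point.
Start: joints at [1.119, 0.13, 1.488, -0, 1.523, -0.085], TCP at [0.215, 0.56, 0.405] pointing down, gripper open.
Joint ranges: [-2.96, 2.96], [-0.89, 2.26], [0.02, 2.5], [-1.34, 4.48], [0, 2.73], [-2.66, 2.66]. Speed limits (rad/s): [2.39, 2.39, 2.79, 3.14, 3.14, 3.14].

### API

Orientations are given as a rotation vector (axis times angle).
In Python, from plant import read_state, read_camera, camera_params, close_job gives the robot as it stands. The module is installed in compiled form; this text tells all that it offers.
- The arm moves only by the tool servo_tool, never from a script. Its argument "increments" is a list of rows, each an object with "slide": the shift along the tool's x, y, z in mm, a list of three; "dr": the turn, a rotation vector about the tool's x, y, z in rad, a list of three; "jaw": the closure, from 0 (fully open) to 1 (shut). In form: [{"slide": [x, y, z], "dr": [ax, ay, az], "jaw": jaw}, ...]. A call has 1 to 20 rows; each row is the pose to reach, as a shift and turn from the pose commanded when the call began, along the tool's axes at that moment; what a row does not reach only later rows make up. A row lasts 1/10 s, in which the tool goes at most 50 mm and 8.59 degrees, less where a joint would pass 70% of its speed; a pose out of reach is approached as far as the arm can. A call with a gripper value outside its range is refused whole. The fingers move at their own pace and stop on an object; "force" is the grip in N (left out, the last holds). Time passes only in rows, so rows that repeat a pose let the fingers close. It gives the time, the measured TCP pose, the force, the opening and the grip force at its end, in the units of the state.
- read_state(): the state, without advancing time (a new reading comes with each control period).
- read_camera(name): name is "scene" or "top" or "wrist"; returns (picture, depth): 420x560x3 uint8, red, green, blue; 420x560 float32, m along the optical axis (not along the pixel's ray), 0 where there is no reading.
- camera_params(name): a dict with "fx", "fy", "cx", "cy" (pixels), "rvec" (rotation vector, rad) and "tvec" (3), from world to camera coordinates, as OpenCV has them. Camera axes: x right, y down, z forward; pixel columns grow to the right and rows downward; lengths in m; the calibration is good to about 2 mm. A picture is of the moment at which its call begins: read the wrist's pose just before it. camera_params takes no time and is no camera call; for the wrist camera it gives the pose at the moment of the call.
- close_job(): hands the job in; it is judged then, once.
The state is a dict: "t": time; "q": joint angles; "dq": joint speeds; "joint_torque": joint torques, N m; "tool_pos": TCP position; "orientation": TCP orientation; "force": force on the tool from outside, world axes, zero at the start; "wrist_torque": the same for the moment, N m; "opening": finger opening in m; "gripper_force": force on a finger pad.
Only numpy, scipy, OpenCV 4.12 (cv2) and the standard library are available. Lean on these libraries where they do the work, as an engineer would, in place of code of your own. Each camera call takes 0.05 s, during which the arm holds its last target. There are 200 camera calls.

### The job

Free the clamp's lever by pressing the pawl's thumb tail so that the jaw opens, take the finished round-topped tuning blocks out and put them in the plywood tray, and lay every square blank from the bench in a bay of its own with its stub pointing away from you into the fence's notch. Then press the lever right down until the pawl catches it, so that it stays down by itself with the blanks clamped home against the fence. Leave the mallet, ring, washers and scoop where they are.

Things in the scene. Friction and masses are not known exactly. Their poses are not given: they have to be found in the camera images.
- clamp: cast-iron clamp fixed on the bench. Origin: on the bench under the middle of its row of 4 bays; +x from jaw (robot side) to steel fence (far side), +y along the row. Bed 22 mm high, with 4 mm ribs between bays. Bay centres y = 96, 32, -32, -96 mm. Fence face at x = 40, 18 thick, 30 above the bed, a 30 mm notch per bay, open on top. Lay a blank with its square part's centre at x = 2 (shoulder 6 mm off the fence)
- lever (a joint): hand lever: 0 = up, 31 degrees above level, jaw open (its 4 sprung pads at clamp x = -44 mm, jaw 56 mm high); 0.62 = held down by the pawl, jaw closed (pads push the blanks home, up to 5 N each); 0.68 = stop: press it to there so that the pawl snaps over. Sprung upward: about 5 N at the handle when up, up to 15 N near the bottom. It springs up when freed
- lever_grip (a point): centre of the lever's wooden handle bar (26 mm thick, 64 mm long along the clamp's y), 190 mm from the lever's hinge, which lies along the clamp's y at clamp x = 50, y = -205, z = 75 mm; the arm points to -x. Handle centre 174 mm above the bench when up, 62 mm when held down
- pawl (a joint): sprung pawl just outside the lever (clamp y = -225 mm); it hooks over a pin on the lever. 0 = upright (engaged), grows as its thumb tail is pressed down; lets the lever go at about 0.1 to 0.2, stop at 0.32. About 4 to 8 N at the tail
- pawl_pad (a point): middle of the upper face of the pawl's thumb tail, a flat steel tab 34 x 50 mm on the robot side of the pawl, clear of the lever on its outer (-y) side; about 51 mm above the bench: press it straight down 10 to 18 mm to free the lever
- blank1_c (a point): square neem blank (may be absent), still to be rounded: square bar 64 mm long and 36 x 36 mm in section, with a round stub of 18 mm diameter and 16 mm length turned on the middle of its +x end; 70 g. Point: centre of the square part; x along the blank towards the stub (any of the four long faces may be underneath)
- blank1_stub (a point): tip of that blank's stub, 48 mm from the centre of its square part
- blank2_c (a point): square neem blank (may be absent), still to be rounded: square bar 64 mm long and 36 x 36 mm in section, with a round stub of 18 mm diameter and 16 mm length turned on the middle of its +x end; 70 g. Point: centre of the square part; x along the blank towards the stub (any of the four long faces may be underneath)
- blank2_stub (a point): tip of that blank's stub, 48 mm from the centre of its square part
- blank3_c (a point): square neem blank (may be absent), still to be rounded: square bar 64 mm long and 36 x 36 mm in section, with a round stub of 18 mm diameter and 16 mm length turned on the middle of its +x end; 70 g. Point: centre of the square part; x along the blank towards the stub (any of the four long faces may be underneath)
- blank3_stub (a point): tip of that blank's stub, 48 mm from the centre of its square part
- blank4_c (a point): square neem blank (may be absent), still to be rounded: square bar 64 mm long and 36 x 36 mm in section, with a round stub of 18 mm diameter and 16 mm length turned on the middle of its +x end; 70 g. Point: centre of the square part; x along the blank towards the stub (any of the four long faces may be underneath)
- blank4_stub (a point): tip of that blank's stub, 48 mm from the centre of its square part
- done1_c (a point): finished tuning block (may be absent) lying in the clamp at the start: as a blank (64 x 36 x 36 mm, stub 18 mm diameter and 16 mm long on the +x end) but its upper half is rounded to 18 mm radius; 60 g. Point: its centre, half-way up the 36 mm; z up from the flat underside
- done2_c (a point): finished tuning block (may be absent) lying in the clamp at the start: as a blank (64 x 36 x 36 mm, stub 18 mm diameter and 16 mm long on the +x end) but its upper half is rounded to 18 mm radius; 60 g. Point: its centre, half-way up the 36 mm; z up from the flat underside
- done3_c (a point): finished tuning block (may be absent) lying in the clamp at the start: as a blank (64 x 36 x 36 mm, stub 18 mm diameter and 16 mm long on the +x end) but its upper half is rounded to 18 mm radius; 60 g. Point: its centre, half-way up the 36 mm; z up from the flat underside
- tray: open plywood tray on the bench to the right, outside 240 (its x) x 130 (its y) x 45 mm high, walls and floor 6 mm. Origin: centre of its underside; fixed
- mallet_c (a point): bystander: walnut mallet, head 50 x 90 x 50 mm, handle 150 mm along its -x. Point: middle of the head
- neem_ring_c (a point): bystander: turned neem ring, 116 mm across and 28 mm high. Point: centre
- washer1_c (a point): bystander: brass washer, 32 mm across and 4 mm thick. Point: centre
- washer2_c (a point): bystander: brass washer, 32 mm across and 4 mm thick. Point: centre
- washer3_c (a point): bystander: brass washer, 32 mm across and 4 mm thick. Point: centre
- scoop_c (a point): bystander: horn-coloured acrylic scoop about 170 mm long, handle along its -x. Point: middle of the trough
Not all that is in view belongs to the job. What is shaped like the part that bears done1_c but purple or turquoise is not meant.

How it is judged:
By the outcome, as a careful person would: the job done as asked, in the order asked, and still so for the second after the job is handed in, with the robot touching nothing.
Of blank1, blank2, blank3, blank4 only 3 to 4 are there at a start; the rules pass over those that are not, and their reading is None.
Of done1, done2, done3 only 2 to 3 are there at a start; the rules pass over those that are not, and their reading is None.
At some moment in a run one of blank1, blank2, blank3, blank4 may be knocked a few centimetres aside while the robot is not near it.
Once in a run the grip may slacken for a moment while it holds something.
It also fails if it takes over 210 s, if anything falls off the work surface, if the arm or the gripper's body presses on something with over 40 N, if the wrist force passes 120 N, or if a joint passes its speed limit or range.

## Working session

There is one attempt and no reset: what is moved stays moved. The work goes in short steps, Python scripts to look and compute and a tool call to move; the robot and the scene stay as the last step left them, time stands still between calls to the robot, and variables do not carry over. Pictures are saved under pics/ and viewed, at most 14 in all, crops included, and the job is handed in when it is done.

Besides the shell and the picture viewer there is one more tool, called by a JSON object that holds its "method" and its "body". servo_tool: Moves the arm, as the interface text tells. Its arguments: {"type":"object","properties":{"increments":{"type":"array"},"force":{"type":"number"}},"required":["increments"]}

```bash
mkdir -p pics; cat > h.py <<'E'
import numpy as np, cv2
from plant import *
def cam(n):
    p=camera_params(n); im,d=read_camera(n); return im,d,p
def world(p,u,v,z):
    R=cv2.Rodrigues(np.array(p['rvec'],float))[0]; t=np.array(p['tvec'],float)
    ray=R.T@np.array([(u-p['cx'])/p['fx'],(v-p['cy'])/p['fy'],1]); c=-R.T@t
    return c+ray*(z-c[2])/ray[2]
def depthw(p,d):
    R=cv2.Rodrigues(np.array(p['rvec'],float))[0]; t=np.array(p['tvec'],float)
    v,u=np.indices(d.shape); X=np.stack([(u-p['cx'])/p['fx']*d,(v-p['cy'])/p['fy']*d,d],-1)
    return (X-t)@R
def proj(p,P):
    return cv2.projectPoints(np.array(P,float).reshape(-1,1,3),np.array(p['rvec'],float),np.array(p['tvec'],float),np.array([[p['fx'],0,p['cx']],[0,p['fy'],p['cy']],[0,0,1.]]),None)[0].reshape(-1,2)
def save(n,im,s=1.4): cv2.imwrite('pics/'+n,cv2.resize(im[...,::-1],None,fx=s,fy=s,interpolation=cv2.INTER_CUBIC))
E
python3 - <<'E'
from h import *
for n in('top','scene'):
    im,d,p=cam(n); save(n+'0.png',im); np.savez(n+'0.npz',im=im,d=d); R=cv2.Rodrigues(np.array(p['rvec']))[0]; print(n,-R.T@np.array(p['tvec']),R[2],p['fx'])
s=read_state();print(s)
E
```

```text
top [0.43327906 0.05641398 1.38804992] [ 0.08323976 -0.00899361 -0.99648897] 493.51690845297657
scene [0.90854048 0.54276583 0.91826709] [-0.36844387 -0.4893132  -0.79045665] 409.9561734754224
{'t': 0.1, 'q': array([ 1.11862854e+00,  1.31127430e-01,  1.48913461e+00, -1.58423679e-05,
        1.52303051e+00, -8.54084848e-02]), 'dq': array([-0.00112629, -0.00211532, -0.0039692 , -0.00052834, -0.00019333,
        0.00104178]), 'joint_torque': array([ 1.32821286e-03, -5.61343038e+01, -4.93094087e+01,  7.70263933e-02,
        2.92349397e-02, -1.12293637e-05]), 'tool_pos': array([0.21505498, 0.5599225 , 0.40378678]), 'orientation': array([-5.72799794e-01, -3.08848794e+00,  2.58056432e-03]), 'force': array([ 0.09863021, -0.96048136,  0.5575928 ]), 'wrist_torque': array([ 0.00896857,  0.00380841, -0.05276817]), 'gripper_force': 0.0, 'opening': 0.09280253759222268}
```

View pics/top0.png

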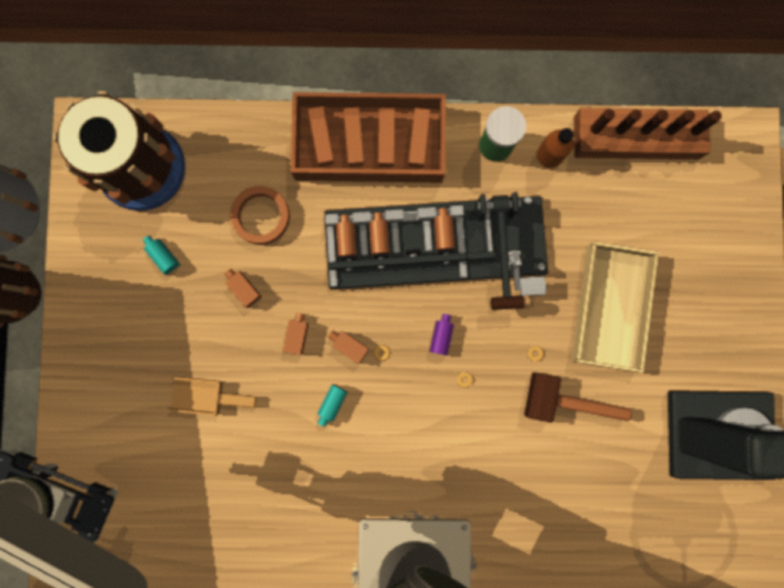

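View pics/scene0.png

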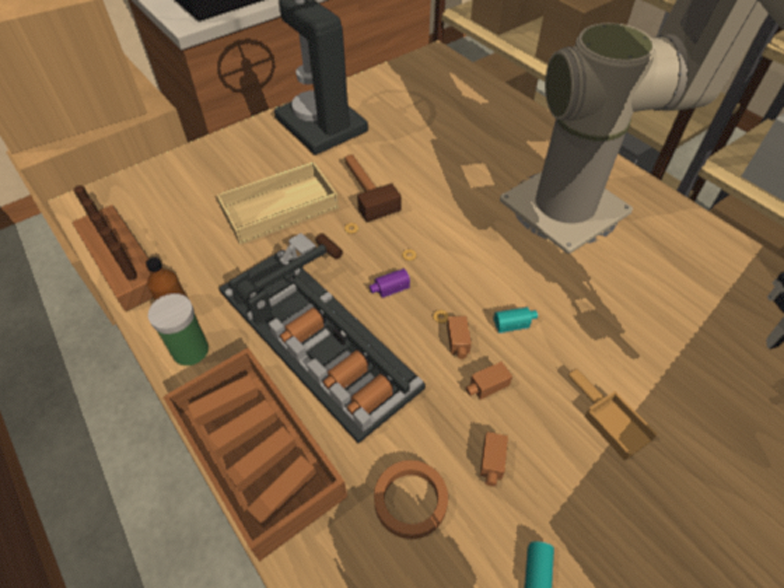

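```bash
cat > m.py <<'E'
from h import *
def comps(d,p,lo,hi,amin=60):
    W=depthw(p,d); m=((W[...,2]>lo)&(W[...,2]<hi)&(d>0)).astype(np.uint8)
    n,l,st,c=cv2.connectedComponentsWithStats(m,connectivity=4)
    return W,[(l==i) for i in range(1,n) if st[i,4]>=amin]
E
python3 - <<'E'
from m import *
f=np.load('top0.npz'); im,d=f['im'],f['d']; p=camera_params('top')
W,cs=comps(d,p,0.012,0.3)
for m in cs:
    v,u=np.nonzero(m); P=W[m]; r=cv2.minAreaRect((P[:,:2]*1000).astype(np.float32))
    print(m.sum(),'px',u.mean().round()*1.4,v.mean().round()*1.4,'rect',np.round(r[0]),np.round(r[1]),round(r[2],1),'z',np.round(np.percentile(P[:,2],[50,95])*1000),im[m].mean(0).round())
v,u=np.nonzero(d>0); print('bench z',np.median(W[280:330,250:350,2]))
save('clampcrop.png',im[125:225,220:410],4.2)
E
```

```text
5429 px 120.39999999999999 151.2 rect [796. 551.] [168. 177.] 69.3 z [216. 226.] [109.  98.  75.]
4327 px 368.2 134.39999999999998 rect [859.  97.] [164. 301.] 0.1 z [55. 72.] [125.  74.  42.]
914 px 502.59999999999997 131.6 rect [ 859. -163.] [73. 74.] 28.0 z [124. 129.] [158. 152. 130.]
3416 px 644.0 131.6 rect [ 879. -452.] [ 93. 262.] 0.2 z [ 51. 139.] [102.  60.  34.]
529 px 555.8 147.0 rect [ 836. -270.] [55. 50.] 45.8 z [ 93. 141.] [84. 47. 23.]
709 px 259.0 214.2 rect [704. 314.] [116. 113.] 45.5 z [27. 32.] [138.  84.  48.]
9485 px 441.0 243.6 rect [621. -43.] [227. 441.] 4.6 z [26. 80.] [78. 69. 57.]
366 px 159.6 253.39999999999998 rect [623. 511.] [81. 37.] 41.5 z [32. 38.] [ 49. 130. 110.]
1275 px 618.8 303.79999999999995 rect [ 528. -395.] [133. 241.] 81.7 z [40. 49.] [180. 150.  94.]
368 px 242.2 287.0 rect [559. 346.] [80. 36.] 40.7 z [35. 41.] [165. 102.  58.]
367 px 295.4 334.59999999999997 rect [468. 235.] [37. 80.] 80.3 z [35. 40.] [170. 106.  61.]
340 px 442.4 334.59999999999997 rect [470. -55.] [36. 80.] 77.7 z [33. 39.] [115.  56. 118.]
350 px 348.59999999999997 345.79999999999995 rect [446. 135.] [80. 36.] 57.1 z [36. 40.] [175. 109.  63.]
1175 px 564.1999999999999 400.4 rect [ 334. -322.] [200.  90.] 78.1 z [46. 54.] [107.  63.  36.]
406 px 219.79999999999998 397.59999999999997 rect [340. 394.] [166.  67.] 84.8 z [25. 31.] [174. 125.  68.]
354 px 331.79999999999995 404.59999999999997 rect [326. 164.] [34. 81.] 64.4 z [33. 39.] [ 58. 145. 123.]
4240 px 716.8 431.2 rect [ 279. -602.] [171. 204.] 0.4 z [ 41. 281.] [52. 51. 44.]
81 px 372.4 525.0 rect [95. 78.] [46. 24.] 89.8 z [14. 17.] [189. 171. 135.]
2132 px 420.0 554.4 rect [45. -4.] [128. 214.] 0.5 z [ 29. 275.] [100.  90.  71.]
153 px 372.4 540.4 rect [67. 80.] [46. 46.] 0.8 z [14. 18.] [202. 182. 144.]
69 px 368.2 554.4 rect [42. 87.] [30. 29.] 42.8 z [14. 18.] [201. 181. 143.]
bench z 0.00049907341093988
```

View pics/clampcrop.png

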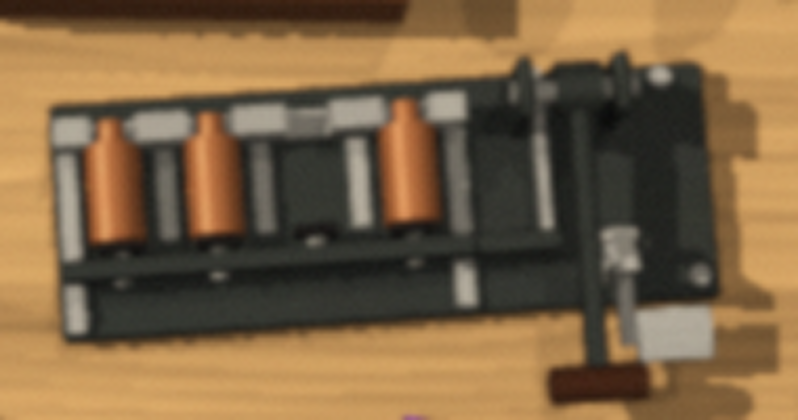

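```bash
cat > meas.py <<'E'
from m import *
def oriented(P):
    """bar with stub: centre of square part & yaw towards stub, from xy points (mm)"""
    r=cv2.minAreaRect(P.astype(np.float32)); c=np.array(r[0]); b=cv2.boxPoints(r)
    e=[b[1]-b[0],b[2]-b[1]]; a=max(e,key=np.linalg.norm); a=a/np.linalg.norm(a); n=np.array([-a[1],a[0]])
    q=(P-c)@a; w=(P-c)@n
    if w[q>32].std()*1>w[q<-32].std(): a=-a
    L=max(r[1]); s=(L-80)/2
    return c-a*8, np.degrees(np.arctan2(a[1],a[0])), r[1]
def wood(im):
    h=cv2.cvtColor(im,cv2.COLOR_RGB2HSV).astype(int); return (h[...,0]<16)&(h[...,1]>130)&(h[...,2]>90)
E
python3 - <<'E'
from meas import *
f=np.load('top0.npz'); im,d=f['im'],f['d']; p=camera_params('top')
W=depthw(p,d)
# blanks: depth>20mm, use depth points
for (u,v) in ((243,288),(296,335),(348,346)):
    m=(W[...,2]>.012)&(W[...,2]<.06); n,l=cv2.connectedComponents(m.astype(np.uint8),connectivity=4)
    k=l==l[int(v/1.4),int(u/1.4)]; P=W[k][:,:2]*1000
    hi=W[k][:,2]>.03
    print('blank',oriented(P), 'top mean', P[hi].mean(0))
# done
m=wood(im)&(W[...,2]>.028)&(W[...,2]<.07); m[:135]=0;m[190:]=0;m[:,:230]=0;m[:,345:]=0
n,l,st,c=cv2.connectedComponentsWithStats(m.astype(np.uint8),connectivity=4)
for i in range(1,n):
    if st[i,4]>40: print('done',c[i]*1.4,st[i,4],oriented(W[l==i][:,:2]*1000),W[l==i][:,2].max())
# handle
m=(W[...,2]>.055)&(W[...,2]<.1); m[:200]=0; m[225:]=0;m[:,:345]=0;m[:,380:]=0
print('handle',cv2.minAreaRect((W[m][:,:2]*1000).astype(np.float32)),W[m][:,2].mean())
# pad
g=im.min(-1)>120; m=g&(W[...,2]>.03)&(W[...,2]<.07); m[:192]=0; m[215:]=0; m[:,:368]=0;m[:,395:]=0
print('pad',m.sum(),cv2.minAreaRect((W[m][:,:2]*1000).astype(np.float32)),np.median(W[m][:,2]))
# base edges: sides
m=(W[...,2]>.012);n,l=cv2.connectedComponents(m.astype(np.uint8),connectivity=4);k=l==l[174,315];k[200:,340:]=0
v,u=np.nonzero(k);Q=W[k]
for uu in range(245,385,20):
    col=np.nonzero(k[:,uu])[0]; print(uu,[np.round(world(p,uu,col[j],.022)[:2]*1000) for j in(0,-1)],end=' ')
E
```

```text
blank (array([552.84668064, 341.12260628]), np.float32(40.669952), (80.48604583740234, 36.44039535522461)) top mean [553.48669697 341.51819219]
blank (array([460.51281166, 236.06812847]), np.float32(-9.723383), (37.10145950317383, 79.65193939208984)) top mean [461.06610942 235.87009623]
blank (array([441.63877392, 127.80278444]), np.float32(57.079502), (80.00929260253906, 35.574928283691406)) top mean [441.82859463 128.27521051]
done [443.4        229.74090909] 308 (array([666.93084478, -52.76909101]), np.float32(4.554866), (79.3094482421875, 31.75410270690918)) 0.06400148169083472
done [378.18983051 233.77152542] 295 (array([657.5307498 ,  75.35913146]), np.float32(4.924393), (79.8438949584961, 31.121337890625)) 0.06429525830935244
done [344.81569966 236.16040956] 293 (array([652.36391544, 140.32681201]), np.float32(1.3126091), (81.7662124633789, 30.97992515563965)) 0.06294597608134787
handle ((546.0802001953125, -182.15969848632812), (54.78960037231445, 80.9595947265625), 4.877426624298096) 0.07311052036132987
pad 202 ((564.5958862304688, -226.12062072753906), (31.759174346923828, 49.31903839111328), 5.039647579193115) 0.0517387495196595
245 [array([717., 147.]), array([559., 144.])] 265 [array([721.,  91.]), array([563.,  89.])] 285 [array([727.,  35.]), array([569.,  33.])] 305 [array([731., -21.]), array([573., -22.])] 325 [array([734., -77.]), array([579., -78.])] 345 [array([ 752., -134.]), array([ 582., -134.])] 365 [array([ 750., -190.]), array([ 586., -190.])]
```

```bash
cat > go.py <<'E'
from h import *
from scipy.spatial.transform import Rotation as Ro
O=np.array([651.8,43.0]); YAW=4.6
def c2w(x,y,O=O,yaw=YAW):
    a=np.radians(yaw); return O+np.array([x*np.cos(a)-y*np.sin(a),x*np.sin(a)+y*np.cos(a)])
def w2c(X,Y):
    a=np.radians(YAW); d=np.array([X,Y])-O; return d[0]*np.cos(a)+d[1]*np.sin(a),-d[0]*np.sin(a)+d[1]*np.cos(a)
def ori(psi,tilt=0,tdir=0):
    """tool y at yaw psi (deg), z down; then lean so z_tool gains component towards yaw tdir by tilt deg"""
    a=np.radians(psi); y=np.array([np.cos(a),np.sin(a),0]); z=np.array([0,0,-1.]); R=np.stack([np.cross(y,z),y,z],1)
    b=np.radians(tdir); ax=np.cross(z,[np.cos(b),np.sin(b),0])
    return Ro.from_rotvec(np.radians(tilt)*ax)*Ro.from_matrix(R)
def rel(x,y,z,psi,L=167,tilt=0,tdir=0):
    """point L mm ahead of the TCP to (x,y,z) mm"""
    s=read_state(); R0=Ro.from_rotvec(s['orientation']); p0=s['tool_pos']*1000
    R=ori(psi,tilt,tdir); p=np.array([x,y,z])-R.apply([0,0,L])
    print((x,y,z,psi),'slide',R0.inv().apply(p-p0).round(1),'dr',(R0.inv()*R).as_rotvec().round(3))
def st():
    s=read_state(); R=Ro.from_rotvec(s['orientation']); m=R.as_matrix(); 
    print('t',round(s['t'],2),'grasp',(s['tool_pos']*1000+R.apply([0,0,167])).round(1),'psi',np.degrees(np.arctan2(m[1,1],m[0,1])).round(1),'open',round(s['opening']*1000,1),'gf',round(s['gripper_force'],1),'F',s['force'].round(1),'q6',s['q'][5].round(2))
E
python3 - <<'E'
from go import *
print(w2c(564.6,-226.1),w2c(546,-182)); st()
for z in (120,58,36): rel(565,-236,z,4.6,186,20,94.6)
for z in (120,58,36): rel(565,-236,z,-175.4,186,20,94.6)
E
```

```text
(np.float64(-108.50064873828062), np.float64(-261.2398499910997)) (np.float64(-123.50396331466416), np.float64(-215.79020145866232))
t 0.1 grasp [214.9 559.7 236.8] psi 69.0 open 92.8 gf 0.0 F [ 0.1 -1.   0.6] q6 -0.09
(565, -236, 120, 4.6) slide [-639.6 -674.7  110.1] dr [-0.198  0.312  1.112]
(565, -236, 58, 4.6) slide [-639.6 -674.6  172.1] dr [-0.198  0.312  1.112]
(565, -236, 36, 4.6) slide [-639.6 -674.5  194.1] dr [-0.198  0.312  1.112]
(565, -236, 120, -175.4) slide [-639.6 -674.7  110.1] dr [-0.353 -0.223 -1.994]
(565, -236, 58, -175.4) slide [-639.6 -674.6  172.1] dr [-0.353 -0.223 -1.994]
(565, -236, 36, -175.4) slide [-639.6 -674.5  194.1] dr [-0.353 -0.223 -1.994]
```

{"method": "servo_tool", "body": {"increments": [{"slide": [-640, -675, 80], "dr": [-0.198, 0.312, 1.112], "jaw": 1}, {"slide": [-640, -675, 80], "dr": [-0.198, 0.312, 1.112], "jaw": 1}, {"slide": [-640, -675, 80], "dr": [-0.198, 0.312, 1.112], "jaw": 1}, {"slide": [-640, -675, 80], "dr": [-0.198, 0.312, 1.112], "jaw": 1}, {"slide": [-640, -675, 80], "dr": [-0.198, 0.312, 1.112], "jaw": 1}, {"slide": [-640, -675, 80], "dr": [-0.198, 0.312, 1.112], "jaw": 1}, {"slide": [-640, -675, 80], "dr": [-0.198, 0.312, 1.112], "jaw": 1}, {"slide": [-640, -675, 80], "dr": [-0.198, 0.312, 1.112], "jaw": 1}, {"slide": [-640, -675, 80], "dr": [-0.198, 0.312, 1.112], "jaw": 1}, {"slide": [-640, -675, 80], "dr": [-0.198, 0.312, 1.112], "jaw": 1}, {"slide": [-640, -675, 80], "dr": [-0.198, 0.312, 1.112], "jaw": 1}, {"slide": [-640, -675, 80], "dr": [-0.198, 0.312, 1.112], "jaw": 1}, {"slide": [-640, -675, 80], "dr": [-0.198, 0.312, 1.112], "jaw": 1}, {"slide": [-640, -675, 80], "dr": [-0.198, 0.312, 1.112], "jaw": 1}, {"slide": [-640, -675, 80], "dr": [-0.198, 0.312, 1.112], "jaw": 1}, {"slide": [-640, -675, 80], "dr": [-0.198, 0.312, 1.112], "jaw": 1}, {"slide": [-640, -675, 80], "dr": [-0.198, 0.312, 1.112], "jaw": 1}, {"slide": [-640, -675, 80], "dr": [-0.198, 0.312, 1.112], "jaw": 1}, {"slide": [-640, -675, 80], "dr": [-0.198, 0.312, 1.112], "jaw": 1}, {"slide": [-640, -675, 80], "dr": [-0.198, 0.312, 1.112], "jaw": 1}]}}

```text
t: 2.1
tool_pos: [0.5705, -0.3033, 0.3221]
orientation: [-1.946, -2.1, -0.344]
force: [-0.6, 0.1, -0.0]
opening: 0.0006
gripper_force: 0.0
```

```bash
python3 - <<'E'
from go import *
st()
for z in (60,52,44,36,100): rel(565,-236,z,4.6,186,20,94.6)
E
```

```text
t 2.1 grasp [ 566.  -246.   165.3] psi 4.4 open 0.6 gf 0.0 F [-0.6  0.1 -0. ] q6 -0.73
(565, -236, 60, 4.6) slide [-26.4  -0.   83.3] dr [ 0.    -0.002 -0.004]
(565, -236, 52, 4.6) slide [-29.1  -0.   90.9] dr [ 0.    -0.002 -0.004]
(565, -236, 44, 4.6) slide [-31.9  -0.   98.4] dr [ 0.    -0.002 -0.004]
(565, -236, 36, 4.6) slide [-34.6  -0.  105.9] dr [ 0.    -0.002 -0.004]
(565, -236, 100, 4.6) slide [-12.6  -0.1  45.8] dr [ 0.    -0.002 -0.004]
```

{"method": "servo_tool", "body": {"increments": [{"slide": [-14, 0, 46], "dr": [0, 0, 0], "jaw": 1}, {"slide": [-26, 0, 83], "dr": [0, 0, 0], "jaw": 1}, {"slide": [-29, 0, 91], "dr": [0, 0, 0], "jaw": 1}, {"slide": [-31, 0, 96], "dr": [0, 0, 0], "jaw": 1}, {"slide": [-33, 0, 101], "dr": [0, 0, 0], "jaw": 1}, {"slide": [-35, 0, 106], "dr": [0, 0, 0], "jaw": 1}, {"slide": [-35, 0, 106], "dr": [0, 0, 0], "jaw": 1}, {"slide": [-35, 0, 106], "dr": [0, 0, 0], "jaw": 1}, {"slide": [-35, 0, 106], "dr": [0, 0, 0], "jaw": 1}]}}

```text
t: 3.0
tool_pos: [0.5707, -0.2963, 0.2142]
orientation: [-1.944, -2.106, -0.346]
force: [-2.4, -0.3, 2.6]
opening: 0.0002
gripper_force: 1.8
```

```bash
python3 - <<'E'
from go import *
st()
im,d,p=cam('scene'); save('s1.png',im[140:320,140:320],3)
E
```

```text
t 3.0 grasp [ 566.5 -239.3   57.3] psi 4.6 open 0.2 gf 1.8 F [-2.4 -0.3  2.6] q6 -0.78
```

View pics/s1.png

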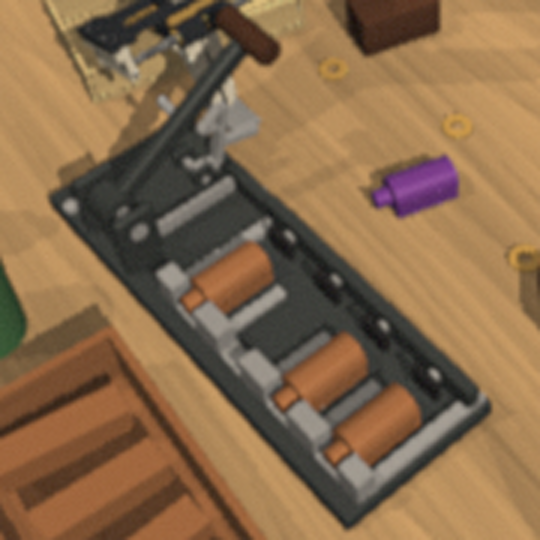

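```bash
python3 - <<'E'
from go import *
a=c2w(8,-60); print(a); rel(*a,260,-85.4)
E
```

```text
[664.58616649 -16.16514131]
(np.float64(664.5861664873814), np.float64(-16.165141312743955), 260, -85.4) slide [ 328.2  116.4 -106.7] dr [-0.272 -0.276  1.553]
```

{"method": "servo_tool", "body": {"increments": [{"slide": [0, 0, -200], "dr": [0, 0, 0], "jaw": 1}, {"slide": [0, 0, -200], "dr": [0, 0, 0], "jaw": 1}, {"slide": [0, 0, -200], "dr": [0, 0, 0], "jaw": 1}, {"slide": [0, 0, -200], "dr": [0, 0, 0], "jaw": 0.5}, {"slide": [0, 0, -200], "dr": [0, 0, 0], "jaw": 0.5}, {"slide": [328, 116, -107], "dr": [-0.272, -0.276, 1.553], "jaw": 0.5}, {"slide": [328, 116, -107], "dr": [-0.272, -0.276, 1.553], "jaw": 0.5}, {"slide": [328, 116, -107], "dr": [-0.272, -0.276, 1.553], "jaw": 0.5}, {"slide": [328, 116, -107], "dr": [-0.272, -0.276, 1.553], "jaw": 0.5}, {"slide": [328, 116, -107], "dr": [-0.272, -0.276, 1.553], "jaw": 0.5}, {"slide": [328, 116, -107], "dr": [-0.272, -0.276, 1.553], "jaw": 0.5}, {"slide": [328, 116, -107], "dr": [-0.272, -0.276, 1.553], "jaw": 0.5}, {"slide": [328, 116, -107], "dr": [-0.272, -0.276, 1.553], "jaw": 0.5}, {"slide": [328, 116, -107], "dr": [-0.272, -0.276, 1.553], "jaw": 0.5}, {"slide": [328, 116, -107], "dr": [-0.272, -0.276, 1.553], "jaw": 0.5}, {"slide": [328, 116, -107], "dr": [-0.272, -0.276, 1.553], "jaw": 0.5}, {"slide": [328, 116, -107], "dr": [-0.272, -0.276, 1.553], "jaw": 0.5}, {"slide": [328, 116, -107], "dr": [-0.272, -0.276, 1.553], "jaw": 0.5}, {"slide": [328, 116, -107], "dr": [-0.272, -0.276, 1.553], "jaw": 0.5}]}}

```text
t: 4.95
tool_pos: [0.6641, -0.0164, 0.4262]
orientation: [-3.137, -0.131, 0.001]
force: [1.1, 0.5, -1.1]
opening: 0.0461
gripper_force: 0.0
```

```bash
python3 - <<'E'
from go import *
st()
im,d,p=cam('wrist'); save('w1.png',im); np.savez('w1.npz',im=im,d=d,**p); print(d[d>0].min())
E
```

```text
t 4.95 grasp [664.  -16.1 259.2] psi -85.2 open 46.1 gf 0.0 F [ 1.1  0.5 -1.1] q6 1.39
0.06755988
```

View pics/w1.png

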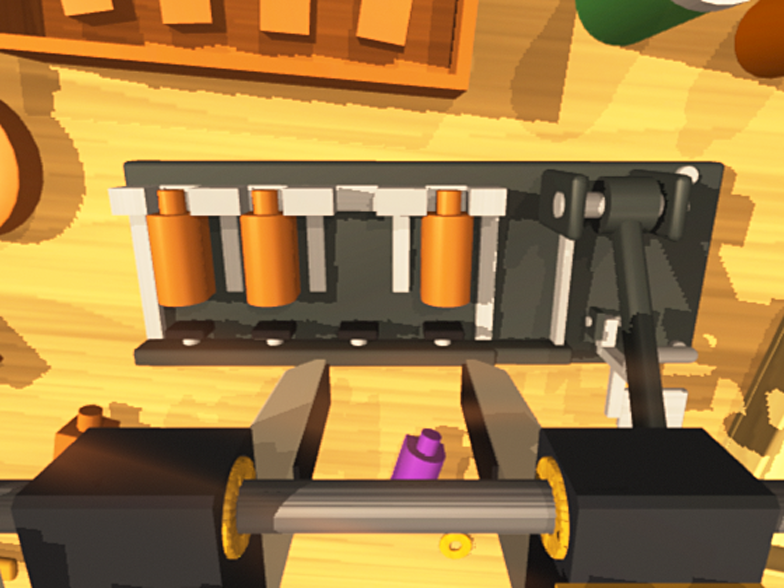

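```bash
python3 - <<'E'
from meas import *
from go import *
f=np.load('w1.npz'); im,d=f['im'],f['d']; W=depthw(f,d); 
h=cv2.cvtColor(im,cv2.COLOR_RGB2HSV).astype(int)
m=(h[...,0]<16)&(h[...,1]>150)&(W[...,2]>.028)&(W[...,2]<.07); m[:130]=0;m[225:]=0;m[:,:95]=0;m[:,350:]=0
n,l,st_,c=cv2.connectedComponentsWithStats(m.astype(np.uint8),connectivity=4)
C=[]
for i in range(1,n):
    if st_[i,4]>300:
        P=W[l==i]*1000; t=P[P[:,2]>50]; ax=np.polyfit(t[:,0],t[:,1],1)
        k=P[(P[:,2]>54)]; cc=[(k[:,0].min()+k[:,0].max())/2,k[:,1].mean()]; print(st_[i],cc,w2c(*cc),np.ptp(k[:,0]),np.degrees(np.arctan(np.polyfit(k[:,0],k[:,1],1)[0])),P[:,2].max())
# fence tops
m=(im.min(-1)>130)&(h[...,1]<80)&(abs(W[...,2]-.052)<.006); m[:130]=0;m[160:]=0
n,l,st_,c=cv2.connectedComponentsWithStats(m.astype(np.uint8))
for i in range(1,n):
    if st_[i,4]>60:
        P=W[l==i]*1000; a=P.min(0);b=P.max(0); print('fence',st_[i],w2c(*P.mean(0)[:2]),cv2.minAreaRect(P[:,:2].astype(np.float32)),np.median(P[:,2]))
E
```

```text
[ 104  135   49   84 2207] [np.float64(653.4009096612887), np.float64(133.2802125674453)] (np.float64(8.836128872778973), np.float64(89.86101779698667)) 65.16936753664822 4.308751656266762 60.876855581038214
[ 172  135   43   84 1914] [np.float64(658.8854237537712), np.float64(68.15183307335973)] (np.float64(9.079750700053815), np.float64(24.502572598515652)) 65.3321407282292 4.257522617612634 60.73883421187833
[ 301  136   38   84 1543] [np.float64(669.7929501480627), np.float64(-60.34548030074196)] (np.float64(9.64679631433635), np.float64(-104.45560719507318)) 65.60173495482445 4.797119980325305 60.90409977083602
fence [ 78 134  27  20 494] (np.float64(50.3888383062872), np.float64(121.78822520010974)) ((692.132568359375, 168.48092651367188), (18.067535400390625, 24.438814163208008), 5.432153224945068) 52.83428814030866
fence [135 134  37  20 686] (np.float64(50.46204575024891), np.float64(63.00172798414675)) ((697.015625, 109.48626708984375), (17.909835815429688, 34.327049255371094), 4.58521842956543) 52.86502133682001
fence [202 134  36  20 678] (np.float64(50.74852254308813), np.float64(-1.1755858428442307)) ((702.3922119140625, 45.98711013793945), (17.711193084716797, 33.784217834472656), 4.532873630523682) 52.91349159911219
fence [269 134  36  20 671] (np.float64(51.07491249458083), np.float64(-65.25119123674462)) ((707.7814331054688, -17.82384490966797), (17.455158233642578, 33.643585205078125), 5.587952613830566) 52.96835552922519
fence [335 135  27  19 490] (np.float64(51.34099405426803), np.float64(-123.7301546998514)) ((712.847900390625, -76.63923645019531), (17.25029754638672, 24.055164337158203), 5.216250896453857) 52.77403960653871
```

```bash
sed -i 's/^O=.*/O=np.array([652.8,42.4]); YAW=4.7/' go.py; python3 - <<'E'
from go import *
f=np.load('w1.npz')
for (u,v) in ((447,250),(271,250),(181,250),(448,192)): 
    P=world(f,u/1.4,v/1.4,.045)*1000; print(P,w2c(*P[:2]))
R=cv2.Rodrigues(f['rvec'])[0]; print('cam',-R.T@f['tvec'])
a=c2w(8,-96); print(a)
for z in (150,47): rel(*a,z,-85.3)
E
```

```text
[675.71098321 -53.59926115  45.        ] (np.float64(14.967906148764015), np.float64(-97.55374456035067))
[664.86898062  72.08086972  45.        ] (np.float64(14.460403510769442), np.float64(28.59215015972169))
[659.31854375 136.42134813  45.        ] (np.float64(14.200593449319484), np.float64(93.17107094796437))
[716.3407179  -49.58863388  45.        ] (np.float64(55.78964357389654), np.float64(-96.88574334767043))
cam [ 0.74582976 -0.01092477  0.40691581]
[668.63919592 -52.62168107]
(np.float64(668.6391959230282), np.float64(-52.621681065491195), 150, -85.3) slide [  1.6  36.6 109.2] dr [-0.002  0.001  0.001]
(np.float64(668.6391959230282), np.float64(-52.621681065491195), 47, -85.3) slide [  1.7  36.8 212.2] dr [-0.002  0.001  0.001]
```

{"method": "servo_tool", "body": {"increments": [{"slide": [2, 37, 60], "dr": [0, 0, 0], "jaw": 0.5}, {"slide": [2, 37, 110], "dr": [0, 0, 0], "jaw": 0.5}, {"slide": [2, 37, 110], "dr": [0, 0, 0], "jaw": 0.5}, {"slide": [2, 37, 150], "dr": [0, 0, 0], "jaw": 0.5}, {"slide": [2, 37, 180], "dr": [0, 0, 0], "jaw": 0.5}, {"slide": [2, 37, 200], "dr": [0, 0, 0], "jaw": 0.5}, {"slide": [2, 37, 211], "dr": [0, 0, 0], "jaw": 0.5}, {"slide": [2, 37, 211], "dr": [0, 0, 0], "jaw": 0.5}, {"slide": [2, 37, 211], "dr": [0, 0, 0], "jaw": 0.8}, {"slide": [2, 37, 211], "dr": [0, 0, 0], "jaw": 0.8}, {"slide": [2, 37, 211], "dr": [0, 0, 0], "jaw": 0.8}, {"slide": [2, 37, 211], "dr": [0, 0, 0], "jaw": 0.8}, {"slide": [2, 37, 211], "dr": [0, 0, 0], "jaw": 0.8}], "force": 30}}

```text
t: 6.3
tool_pos: [0.6695, -0.0529, 0.217]
orientation: [-3.138, -0.127, -0.002]
force: [-0.5, -0.4, 6.8]
opening: 0.0354
gripper_force: 30.0
```

```bash
cat >> go.py <<'E'
T=np.array([528,-395.]); TA=-8.3
def tray(i): 
    a=np.radians(TA); return T+i*np.array([np.cos(a),np.sin(a)])
E
python3 - <<'E'
from go import *
st()
# lower half of tray: block axis across; square part centre offset so block+stub centred (stub dir = tool-x sense)
for k in (60,):
    t=tray(k); print(t)
    rel(*t,200,-8.3); rel(*t,38,-8.3)
    rel(*c2w(8,-96),230,-85.3)
E
```

```text
t 6.3 grasp [669.6 -52.8  50. ] psi -85.4 open 35.4 gf 30.0 F [-0.5 -0.4  6.8] q6 1.33
[ 587.37154734 -403.66137206]
(np.float64(587.3715473441382), np.float64(-403.6613720600584), 200, -8.3) slide [-109.9  342.9 -150.4] dr [ 0.000e+00 -1.000e-03 -1.345e+00]
(np.float64(587.3715473441382), np.float64(-403.6613720600584), 38, -8.3) slide [-110.1  343.    11.6] dr [ 0.000e+00 -1.000e-03 -1.345e+00]
(np.float64(668.6391959230282), np.float64(-52.621681065491195), 230, -85.3) slide [  -0.6   -0.5 -180. ] dr [-0.001 -0.001 -0.001]
```

{"method": "servo_tool", "body": {"increments": [{"slide": [0, 0, -50], "dr": [0, 0, 0], "jaw": 0.8}, {"slide": [0, 0, -100], "dr": [0, 0, 0], "jaw": 0.8}, {"slide": [0, 0, -150], "dr": [0, 0, 0], "jaw": 0.8}, {"slide": [0, 0, -195], "dr": [0, 0, 0], "jaw": 0.8}, {"slide": [0, 0, -195], "dr": [0, 0, 0], "jaw": 0.8}, {"slide": [-112, 351, -195], "dr": [0, 0, -1.345], "jaw": 0.8}, {"slide": [-112, 351, -195], "dr": [0, 0, -1.345], "jaw": 0.8}, {"slide": [-112, 351, -195], "dr": [0, 0, -1.345], "jaw": 0.8}, {"slide": [-112, 351, -195], "dr": [0, 0, -1.345], "jaw": 0.8}, {"slide": [-112, 351, -195], "dr": [0, 0, -1.345], "jaw": 0.8}, {"slide": [-112, 351, -195], "dr": [0, 0, -1.345], "jaw": 0.8}, {"slide": [-112, 351, -195], "dr": [0, 0, -1.345], "jaw": 0.8}, {"slide": [-112, 351, -195], "dr": [0, 0, -1.345], "jaw": 0.8}, {"slide": [-112, 351, -195], "dr": [0, 0, -1.345], "jaw": 0.8}, {"slide": [-112, 351, -195], "dr": [0, 0, -1.345], "jaw": 0.8}, {"slide": [-112, 351, -145], "dr": [0, 0, -1.345], "jaw": 0.8}, {"slide": [-112, 351, -100], "dr": [0, 0, -1.345], "jaw": 0.8}, {"slide": [-112, 351, -60], "dr": [0, 0, -1.345], "jaw": 0.8}, {"slide": [-112, 351, -60], "dr": [0, 0, -1.345], "jaw": 0.8}]}}

```text
t: 8.2
tool_pos: [0.5835, -0.4088, 0.2662]
orientation: [-2.368, -2.041, 0.004]
force: [-0.7, 0.8, -1.9]
opening: 0.0357
gripper_force: 30.0
```

```bash
python3 - <<'E'
from go import *
st()
im,d,p=cam('wrist'); save('w2.png',im,1)
rel(586,-411,38,-8.3)
E
```

```text
t 8.2 grasp [ 581.5 -407.2   99.2] psi -8.5 open 35.7 gf 30.0 F [-0.7  0.8 -1.9] q6 -0.54
(586, -411, 38, -8.3) slide [-1.3  2.2 65.7] dr [-0.009 -0.005 -0.002]
```

View pics/w2.png

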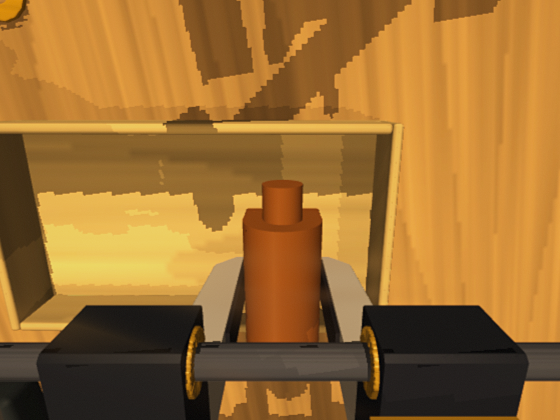

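{"method": "servo_tool", "body": {"increments": [{"slide": [-1, 2, 35], "dr": [0, 0, 0], "jaw": 0.8}, {"slide": [-1, 2, 55], "dr": [0, 0, 0], "jaw": 0.8}, {"slide": [-1, 2, 64], "dr": [0, 0, 0], "jaw": 0.8}, {"slide": [-1, 2, 66], "dr": [0, 0, 0], "jaw": 0.8}, {"slide": [-1, 2, 66], "dr": [0, 0, 0], "jaw": 0.5}, {"slide": [-1, 2, 66], "dr": [0, 0, 0], "jaw": 0.5}, {"slide": [-1, 2, 66], "dr": [0, 0, 0], "jaw": 0.5}, {"slide": [-1, 2, 50], "dr": [0, 0, 0], "jaw": 0.5}, {"slide": [-1, 2, 0], "dr": [0, 0, 0], "jaw": 0.5}, {"slide": [-1, 2, -50], "dr": [0, 0, 0], "jaw": 0.5}, {"slide": [-1, 2, -100], "dr": [0, 0, 0], "jaw": 0.5}, {"slide": [-1, 2, -140], "dr": [0, 0, 0], "jaw": 0.5}]}}

```text
t: 9.45
tool_pos: [0.5874, -0.4131, 0.4212]
orientation: [2.375, 2.052, 0.001]
force: [0.6, -0.9, -0.4]
opening: 0.0468
gripper_force: 0.0
```

```bash
python3 - <<'E'
from go import *
st()
a=c2w(8.5,32)
for z in (235,48): rel(*a,z,-85.3)
E
```

```text
t 9.45 grasp [ 587.8 -413.4  254.2] psi -8.3 open 46.8 gf 0.0 F [ 0.6 -0.9 -0.4] q6 -0.54
(np.float64(658.6493855117919), np.float64(74.98887370153253), 235, -85.3) slide [ 4.933e+02 -2.000e-01  1.840e+01] dr [ 3.000e-03 -1.000e-03  1.343e+00]
(np.float64(658.6493855117919), np.float64(74.98887370153253), 48, -85.3) slide [493.6  -0.7 205.4] dr [ 3.000e-03 -1.000e-03  1.343e+00]
```

{"method": "servo_tool", "body": {"increments": [{"slide": [493, 0, 0], "dr": [0, 0, 1.343], "jaw": 0.5}, {"slide": [493, 0, 0], "dr": [0, 0, 1.343], "jaw": 0.5}, {"slide": [493, 0, 0], "dr": [0, 0, 1.343], "jaw": 0.5}, {"slide": [493, 0, 0], "dr": [0, 0, 1.343], "jaw": 0.5}, {"slide": [493, 0, 0], "dr": [0, 0, 1.343], "jaw": 0.5}, {"slide": [493, 0, 0], "dr": [0, 0, 1.343], "jaw": 0.5}, {"slide": [493, 0, 0], "dr": [0, 0, 1.343], "jaw": 0.5}, {"slide": [493, 0, 0], "dr": [0, 0, 1.343], "jaw": 0.5}, {"slide": [493, 0, 0], "dr": [0, 0, 1.343], "jaw": 0.5}, {"slide": [493, 0, 0], "dr": [0, 0, 1.343], "jaw": 0.5}, {"slide": [493, 0, 0], "dr": [0, 0, 1.343], "jaw": 0.5}, {"slide": [493, 0, 0], "dr": [0, 0, 1.343], "jaw": 0.5}, {"slide": [493, 0, 50], "dr": [0, 0, 1.343], "jaw": 0.5}, {"slide": [493, -1, 100], "dr": [0, 0, 1.343], "jaw": 0.5}, {"slide": [493, -1, 140], "dr": [0, 0, 1.343], "jaw": 0.5}, {"slide": [493, -1, 140], "dr": [0, 0, 1.343], "jaw": 0.5}]}}

```text
t: 11.05
tool_pos: [0.6547, 0.0729, 0.2684]
orientation: [-3.138, -0.127, 0.021]
force: [-1.4, -0.6, -1.0]
opening: 0.0464
gripper_force: 0.0
```

```bash
python3 - <<'E'
from go import *
st()
a=c2w(8.5,32)
for z in (48,250): rel(*a,z,-85.3)
t=tray(-2); rel(t[0]-1,t[1]-8,250,-8.3)
E
```

```text
t 11.05 grasp [652.4  73.  101.5] psi -85.4 open 46.4 gf 0.0 F [-1.4 -0.6 -1. ] q6 1.52
(np.float64(658.6493855117919), np.float64(74.98887370153253), 48, -85.3) slide [ 4.8 -1.7 53.4] dr [-0.001  0.014 -0.001]
(np.float64(658.6493855117919), np.float64(74.98887370153253), 250, -85.3) slide [   2.1   -2.  -148.6] dr [-0.001  0.014 -0.001]
(np.float64(525.020948421862), np.float64(-402.7112875979981), 250, -8.3) slide [-169.7  463.4 -147. ] dr [-0.01   0.01  -1.345]
```

{"method": "servo_tool", "body": {"increments": [{"slide": [0, 0, 0], "dr": [0, 0, 0], "jaw": 0.5}, {"slide": [0, 0, 0], "dr": [0, 0, 0], "jaw": 0.5}, {"slide": [0, 0, 0], "dr": [0, 0, 0], "jaw": 0.5}]}}

```text
t: 11.35
tool_pos: [0.6591, 0.0746, 0.2797]
orientation: [-3.138, -0.129, -0.007]
force: [0.5, 0.1, -0.2]
opening: 0.0464
gripper_force: 0.0
```

```bash
python3 - <<'E'
from go import *
st()
a=c2w(8.5,32)
for z in (48,250): rel(*a,z,-85.3)
t=tray(-2); rel(t[0]-1,t[1]-8,250,-8.3)
E
```

```text
t 11.35 grasp [659.9  74.8 112.7] psi -85.3 open 46.4 gf 0.0 F [ 0.5  0.1 -0.2] q6 1.52
(np.float64(658.6493855117919), np.float64(74.98887370153253), 48, -85.3) slide [-0.7 -0.4 64.7] dr [-0.001 -0.005  0.   ]
(np.float64(658.6493855117919), np.float64(74.98887370153253), 250, -85.3) slide [   0.2   -0.6 -137.3] dr [-0.001 -0.005  0.   ]
(np.float64(525.020948421862), np.float64(-402.7112875979981), 250, -8.3) slide [-172.2  464.5 -138.6] dr [ 0.002 -0.005 -1.344]
```

{"method": "servo_tool", "body": {"increments": [{"slide": [0, 0, 30], "dr": [0, 0, 0], "jaw": 0.5}, {"slide": [0, 0, 52], "dr": [0, 0, 0], "jaw": 0.5}, {"slide": [0, 0, 64], "dr": [0, 0, 0], "jaw": 0.5}, {"slide": [0, 0, 64], "dr": [0, 0, 0], "jaw": 0.5}, {"slide": [0, 0, 64], "dr": [0, 0, 0], "jaw": 0.8}, {"slide": [0, 0, 64], "dr": [0, 0, 0], "jaw": 0.8}, {"slide": [0, 0, 64], "dr": [0, 0, 0], "jaw": 0.8}, {"slide": [0, 0, 64], "dr": [0, 0, 0], "jaw": 0.8}, {"slide": [0, 0, 30], "dr": [0, 0, 0], "jaw": 0.8}, {"slide": [0, 0, -10], "dr": [0, 0, 0], "jaw": 0.8}, {"slide": [0, 0, -60], "dr": [0, 0, 0], "jaw": 0.8}, {"slide": [0, 0, -100], "dr": [0, 0, 0], "jaw": 0.8}, {"slide": [0, 0, -130], "dr": [0, 0, 0], "jaw": 0.8}, {"slide": [0, 0, -138], "dr": [0, 0, 0], "jaw": 0.8}]}}

```text
t: 12.75
tool_pos: [0.6586, 0.0748, 0.4189]
orientation: [-3.138, -0.13, -0.01]
force: [0.6, 0.3, 1.1]
opening: 0.0354
gripper_force: 30.0
```

{"method": "servo_tool", "body": {"increments": [{"slide": [-172, 464, 0], "dr": [0, 0, -1.344], "jaw": 0.8}, {"slide": [-172, 464, 0], "dr": [0, 0, -1.344], "jaw": 0.8}, {"slide": [-172, 464, 0], "dr": [0, 0, -1.344], "jaw": 0.8}, {"slide": [-172, 464, 0], "dr": [0, 0, -1.344], "jaw": 0.8}, {"slide": [-172, 464, 0], "dr": [0, 0, -1.344], "jaw": 0.8}, {"slide": [-172, 464, 0], "dr": [0, 0, -1.344], "jaw": 0.8}, {"slide": [-172, 464, 0], "dr": [0, 0, -1.344], "jaw": 0.8}, {"slide": [-172, 464, 0], "dr": [0, 0, -1.344], "jaw": 0.8}, {"slide": [-172, 464, 0], "dr": [0, 0, -1.344], "jaw": 0.8}, {"slide": [-172, 464, 0], "dr": [0, 0, -1.344], "jaw": 0.8}, {"slide": [-172, 464, 0], "dr": [0, 0, -1.344], "jaw": 0.8}, {"slide": [-172, 464, 0], "dr": [0, 0, -1.344], "jaw": 0.8}, {"slide": [-172, 464, 50], "dr": [0, 0, -1.344], "jaw": 0.8}, {"slide": [-172, 464, 100], "dr": [0, 0, -1.344], "jaw": 0.8}, {"slide": [-172, 464, 140], "dr": [0, 0, -1.344], "jaw": 0.8}, {"slide": [-172, 464, 150], "dr": [0, 0, -1.344], "jaw": 0.8}, {"slide": [-172, 464, 150], "dr": [0, 0, -1.344], "jaw": 0.8}, {"slide": [-172, 464, 150], "dr": [0, 0, -1.344], "jaw": 0.8}]}}

```text
t: 14.55
tool_pos: [0.5257, -0.4014, 0.2656]
orientation: [2.374, 2.056, 0.001]
force: [0.7, -0.9, -0.7]
opening: 0.0359
gripper_force: 30.0
```

```bash
python3 - <<'E'
from go import *
st()
im,d,p=cam('wrist'); save('w3.png',im,1)
t=tray(-2); rel(t[0]-1,t[1]-8,37,-8.3)
E
```

```text
t 14.55 grasp [ 525.9 -401.5   98.6] psi -8.2 open 35.9 gf 30.0 F [ 0.7 -0.9 -0.7] q6 -0.59
(np.float64(525.020948421862), np.float64(-402.7112875979981), 37, -8.3) slide [-0.8 -0.9 62.6] dr [0.003 0.002 0.001]
```

View pics/w3.png

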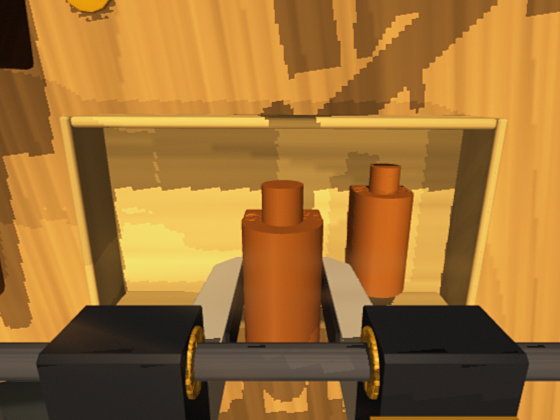

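{"method": "servo_tool", "body": {"increments": [{"slide": [-1, -1, 35], "dr": [0, 0, 0], "jaw": 0.8}, {"slide": [-1, -1, 55], "dr": [0, 0, 0], "jaw": 0.8}, {"slide": [-1, -1, 63], "dr": [0, 0, 0], "jaw": 0.8}, {"slide": [-1, -1, 63], "dr": [0, 0, 0], "jaw": 0.8}, {"slide": [-1, -1, 63], "dr": [0, 0, 0], "jaw": 0.5}, {"slide": [-1, -1, 63], "dr": [0, 0, 0], "jaw": 0.5}, {"slide": [-1, -1, 63], "dr": [0, 0, 0], "jaw": 0.5}, {"slide": [-1, -1, 45], "dr": [0, 0, 0], "jaw": 0.5}, {"slide": [-1, -1, 0], "dr": [0, 0, 0], "jaw": 0.5}, {"slide": [-1, -1, -50], "dr": [0, 0, 0], "jaw": 0.5}, {"slide": [-1, -1, -100], "dr": [0, 0, 0], "jaw": 0.5}, {"slide": [-1, -1, -150], "dr": [0, 0, 0], "jaw": 0.5}, {"slide": [-1, -1, -150], "dr": [0, 0, 0], "jaw": 0.5}, {"slide": [-1, -1, -150], "dr": [0, 0, 0], "jaw": 0.5}]}}

```text
t: 16.0
tool_pos: [0.5238, -0.4029, 0.4176]
orientation: [2.372, 2.053, 0.001]
force: [-0.1, 0.3, -0.8]
opening: 0.0463
gripper_force: 0.0
```

```bash
python3 - <<'E'
from go import *
st()
a=c2w(8.5,96)
for z in (250,48): rel(*a,z,-85.3)
E
```

```text
t 16.0 grasp [ 524.4 -403.4  250.6] psi -8.3 open 46.3 gf 0.0 F [-0.1  0.3 -0.8] q6 -0.59
(np.float64(653.4053209594693), np.float64(138.77366645788686), 250, -85.3) slide [554.6  50.4  -0.6] dr [ 0.005 -0.     1.345]
(np.float64(653.4053209594693), np.float64(138.77366645788686), 48, -85.3) slide [555.1  49.6 201.4] dr [ 0.005 -0.     1.345]
```

{"method": "servo_tool", "body": {"increments": [{"slide": [555, 50, 0], "dr": [0, 0, 1.345], "jaw": 0.5}, {"slide": [555, 50, 0], "dr": [0, 0, 1.345], "jaw": 0.5}, {"slide": [555, 50, 0], "dr": [0, 0, 1.345], "jaw": 0.5}, {"slide": [555, 50, 0], "dr": [0, 0, 1.345], "jaw": 0.5}, {"slide": [555, 50, 0], "dr": [0, 0, 1.345], "jaw": 0.5}, {"slide": [555, 50, 0], "dr": [0, 0, 1.345], "jaw": 0.5}, {"slide": [555, 50, 0], "dr": [0, 0, 1.345], "jaw": 0.5}, {"slide": [555, 50, 0], "dr": [0, 0, 1.345], "jaw": 0.5}, {"slide": [555, 50, 0], "dr": [0, 0, 1.345], "jaw": 0.5}, {"slide": [555, 50, 0], "dr": [0, 0, 1.345], "jaw": 0.5}, {"slide": [555, 50, 0], "dr": [0, 0, 1.345], "jaw": 0.5}, {"slide": [555, 50, 0], "dr": [0, 0, 1.345], "jaw": 0.5}, {"slide": [555, 50, 0], "dr": [0, 0, 1.345], "jaw": 0.5}, {"slide": [555, 50, 50], "dr": [0, 0, 1.345], "jaw": 0.5}, {"slide": [555, 50, 100], "dr": [0, 0, 1.345], "jaw": 0.5}, {"slide": [555, 50, 130], "dr": [0, 0, 1.345], "jaw": 0.5}, {"slide": [555, 50, 140], "dr": [0, 0, 1.345], "jaw": 0.5}, {"slide": [555, 50, 140], "dr": [0, 0, 1.345], "jaw": 0.5}, {"slide": [555, 50, 140], "dr": [0, 0, 1.345], "jaw": 0.5}, {"slide": [555, 50, 140], "dr": [0, 0, 1.345], "jaw": 0.5}]}}

```text
t: 18.0
tool_pos: [0.6538, 0.1394, 0.2768]
orientation: [-3.137, -0.128, -0.005]
force: [-0.7, -0.6, 1.3]
opening: 0.0462
gripper_force: 0.0
```

```bash
python3 - <<'E'
from go import *
st()
a=c2w(8.5,96)
for z in (250,48): rel(*a,z,-85.3)
t=tray(-64); rel(t[0]-1,t[1]-8,250,-8.3)
E
```

```text
t 18.0 grasp [654.3 139.7 109.8] psi -85.3 open 46.2 gf 0.0 F [-0.7 -0.6  1.3] q6 1.62
(np.float64(653.4053209594693), np.float64(138.77366645788686), 250, -85.3) slide [   0.     0.4 -140.2] dr [-0.002 -0.003 -0.001]
(np.float64(653.4053209594693), np.float64(138.77366645788686), 48, -85.3) slide [-0.6  0.7 61.8] dr [-0.002 -0.003 -0.001]
(np.float64(463.67034949958594), np.float64(-393.7612031359377), 250, -8.3) slide [-232.3  515.8 -141.8] dr [ 1.000e-03 -4.000e-03 -1.345e+00]
```

{"method": "servo_tool", "body": {"increments": [{"slide": [0, 0, 30], "dr": [0, 0, 0], "jaw": 0.5}, {"slide": [0, 0, 50], "dr": [0, 0, 0], "jaw": 0.5}, {"slide": [0, 0, 62], "dr": [0, 0, 0], "jaw": 0.5}, {"slide": [0, 0, 62], "dr": [0, 0, 0], "jaw": 0.5}, {"slide": [0, 0, 62], "dr": [0, 0, 0], "jaw": 0.8}, {"slide": [0, 0, 62], "dr": [0, 0, 0], "jaw": 0.8}, {"slide": [0, 0, 62], "dr": [0, 0, 0], "jaw": 0.8}, {"slide": [0, 0, 62], "dr": [0, 0, 0], "jaw": 0.8}, {"slide": [0, 0, 30], "dr": [0, 0, 0], "jaw": 0.8}, {"slide": [0, 0, -10], "dr": [0, 0, 0], "jaw": 0.8}, {"slide": [0, 0, -60], "dr": [0, 0, 0], "jaw": 0.8}, {"slide": [0, 0, -100], "dr": [0, 0, 0], "jaw": 0.8}, {"slide": [0, 0, -130], "dr": [0, 0, 0], "jaw": 0.8}, {"slide": [0, 0, -140], "dr": [0, 0, 0], "jaw": 0.8}]}}

```text
t: 19.4
tool_pos: [0.6534, 0.1394, 0.4186]
orientation: [-3.137, -0.128, -0.009]
force: [-0.6, 0.2, -0.2]
opening: 0.0357
gripper_force: 30.0
```

{"method": "servo_tool", "body": {"increments": [{"slide": [-232, 516, 0], "dr": [0, 0, -1.345], "jaw": 0.8}, {"slide": [-232, 516, 0], "dr": [0, 0, -1.345], "jaw": 0.8}, {"slide": [-232, 516, 0], "dr": [0, 0, -1.345], "jaw": 0.8}, {"slide": [-232, 516, 0], "dr": [0, 0, -1.345], "jaw": 0.8}, {"slide": [-232, 516, 0], "dr": [0, 0, -1.345], "jaw": 0.8}, {"slide": [-232, 516, 0], "dr": [0, 0, -1.345], "jaw": 0.8}, {"slide": [-232, 516, 0], "dr": [0, 0, -1.345], "jaw": 0.8}, {"slide": [-232, 516, 0], "dr": [0, 0, -1.345], "jaw": 0.8}, {"slide": [-232, 516, 0], "dr": [0, 0, -1.345], "jaw": 0.8}, {"slide": [-232, 516, 0], "dr": [0, 0, -1.345], "jaw": 0.8}, {"slide": [-232, 516, 0], "dr": [0, 0, -1.345], "jaw": 0.8}, {"slide": [-232, 516, 0], "dr": [0, 0, -1.345], "jaw": 0.8}, {"slide": [-232, 516, 0], "dr": [0, 0, -1.345], "jaw": 0.8}, {"slide": [-232, 516, 0], "dr": [0, 0, -1.345], "jaw": 0.8}, {"slide": [-232, 516, 50], "dr": [0, 0, -1.345], "jaw": 0.8}, {"slide": [-232, 516, 100], "dr": [0, 0, -1.345], "jaw": 0.8}, {"slide": [-232, 516, 140], "dr": [0, 0, -1.345], "jaw": 0.8}, {"slide": [-232, 516, 150], "dr": [0, 0, -1.345], "jaw": 0.8}, {"slide": [-232, 516, 150], "dr": [0, 0, -1.345], "jaw": 0.8}, {"slide": [-232, 516, 150], "dr": [0, 0, -1.345], "jaw": 0.8}]}}

```text
t: 21.4
tool_pos: [0.4645, -0.3936, 0.2656]
orientation: [2.374, 2.056, 0.0]
force: [0.8, -0.3, -0.1]
opening: 0.036
gripper_force: 30.0
```

```bash
python3 - <<'E'
from go import *
st()
t=tray(-64); rel(t[0]-1,t[1]-8,37,-8.3)
E
```

```text
t 21.4 grasp [ 464.6 -393.8   98.6] psi -8.2 open 36.0 gf 30.0 F [ 0.8 -0.3 -0.1] q6 -0.64
(np.float64(463.67034949958594), np.float64(-393.7612031359377), 37, -8.3) slide [-0.2 -0.9 61.6] dr [0.001 0.001 0.002]
```

{"method": "servo_tool", "body": {"increments": [{"slide": [0, -1, 35], "dr": [0, 0, 0], "jaw": 0.8}, {"slide": [0, -1, 55], "dr": [0, 0, 0], "jaw": 0.8}, {"slide": [0, -1, 63], "dr": [0, 0, 0], "jaw": 0.8}, {"slide": [0, -1, 63], "dr": [0, 0, 0], "jaw": 0.8}, {"slide": [0, -1, 63], "dr": [0, 0, 0], "jaw": 0.5}, {"slide": [0, -1, 63], "dr": [0, 0, 0], "jaw": 0.5}, {"slide": [0, -1, 63], "dr": [0, 0, 0], "jaw": 0.5}, {"slide": [0, -1, 45], "dr": [0, 0, 0], "jaw": 0.5}, {"slide": [0, -1, 0], "dr": [0, 0, 0], "jaw": 0.5}, {"slide": [0, -1, -50], "dr": [0, 0, 0], "jaw": 0.5}, {"slide": [0, -1, -100], "dr": [0, 0, 0], "jaw": 0.5}, {"slide": [0, -1, -150], "dr": [0, 0, 0], "jaw": 0.4}, {"slide": [0, -1, -150], "dr": [0, 0, 0], "jaw": 0.4}, {"slide": [0, -1, -150], "dr": [0, 0, 0], "jaw": 0.4}]}}

```text
t: 22.8
tool_pos: [0.463, -0.394, 0.4163]
orientation: [2.373, 2.053, 0.0]
force: [-0.6, 0.6, -1.2]
opening: 0.0558
gripper_force: 0.0
```

```bash
cat > blanks.py <<'E'
from meas import *
def blanks():
    im,d,p=cam('top'); W=depthw(p,d); m=(W[...,2]>.012)&(W[...,2]<.06)&(d>0); n,l,s,c=cv2.connectedComponentsWithStats(m.astype(np.uint8),connectivity=4)
    out=[]
    for i in range(1,n):
        k=l==i; rgb=im[k].mean(0)
        if 250<s[i,4]<480 and rgb[0]>rgb[1]*1.4 and rgb[1]>rgb[2]*1.3:
            C,a,r=oriented(W[k][:,:2]*1000)
            if 30<min(r)<42 and 70<max(r)<90: out.append((C.round(1),round(float(a),1),np.round(r,1),np.round(c[i]*1.4)))
    return im,out
E
python3 - <<'E'
from go import *; from blanks import *
st(); im,o=blanks(); print(*o,sep='\n'); save('top1.png',im)
# nearest blank3 with hover
E
```

```text
t 22.8 grasp [ 463.4 -394.4  249.3] psi -8.3 open 55.8 gf 0.0 F [-0.6  0.6 -1.2] q6 -0.65
(array([552.8, 341.1]), 41.2, array([81. , 35.9]), array([242., 287.]))
(array([ 524.3, -405.3]), 81.4, array([80.3, 38.2]), array([618., 308.]))
(array([460.5, 235.8]), -10.5, array([36.5, 79.8]), array([296., 334.]))
(array([433.7, 108.6]), 58.2, array([80.2, 35.9]), array([358., 350.]))
```

View pics/top1.png

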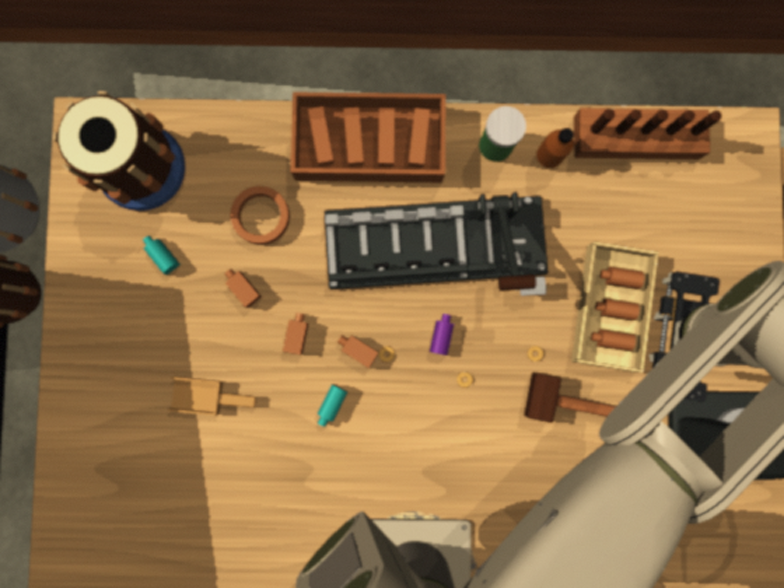

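```bash
python3 - <<'E'
from go import *
rel(433.7,108.6,250,-31.8); rel(433.7,108.6,120,-31.8)
E
```

```text
(433.7, 108.6, 250, -31.8) slide [ 492.9 -100.8   -3. ] dr [-0.001 -0.     0.411]
(433.7, 108.6, 120, -31.8) slide [ 492.8 -100.8  127. ] dr [-0.001 -0.     0.411]
```

{"method": "servo_tool", "body": {"increments": [{"slide": [493, -101, 0], "dr": [0, 0, 0.411], "jaw": 0.4}, {"slide": [493, -101, 0], "dr": [0, 0, 0.411], "jaw": 0.4}, {"slide": [493, -101, 0], "dr": [0, 0, 0.411], "jaw": 0.4}, {"slide": [493, -101, 0], "dr": [0, 0, 0.411], "jaw": 0.4}, {"slide": [493, -101, 0], "dr": [0, 0, 0.411], "jaw": 0.4}, {"slide": [493, -101, 0], "dr": [0, 0, 0.411], "jaw": 0.4}, {"slide": [493, -101, 0], "dr": [0, 0, 0.411], "jaw": 0.4}, {"slide": [493, -101, 0], "dr": [0, 0, 0.411], "jaw": 0.4}, {"slide": [493, -101, 0], "dr": [0, 0, 0.411], "jaw": 0.4}, {"slide": [493, -101, 0], "dr": [0, 0, 0.411], "jaw": 0.4}, {"slide": [493, -101, 0], "dr": [0, 0, 0.411], "jaw": 0.4}, {"slide": [493, -101, 0], "dr": [0, 0, 0.411], "jaw": 0.4}, {"slide": [493, -101, 50], "dr": [0, 0, 0.411], "jaw": 0.4}, {"slide": [493, -101, 90], "dr": [0, 0, 0.411], "jaw": 0.4}, {"slide": [493, -101, 120], "dr": [0, 0, 0.411], "jaw": 0.4}, {"slide": [493, -101, 130], "dr": [0, 0, 0.411], "jaw": 0.4}, {"slide": [493, -101, 130], "dr": [0, 0, 0.411], "jaw": 0.4}, {"slide": [493, -101, 130], "dr": [0, 0, 0.411], "jaw": 0.4}]}}

```text
t: 24.65
tool_pos: [0.4341, 0.1082, 0.2851]
orientation: [-2.745, -1.525, -0.001]
force: [-0.0, -0.8, -0.1]
opening: 0.0557
gripper_force: 0.0
```

```bash
python3 - <<'E'
from go import *
st()
im,d,p=cam('wrist'); save('w4.png',im,1); np.savez('w4.npz',im=im,d=d,**p)
rel(433.7,108.6,26,-31.8)
W=depthw(p,d); m=(W[...,2]>.028)&(W[...,2]<.048)&(np.hypot(W[...,0]-.434,W[...,1]-.109)<.06)
h=cv2.cvtColor(im,cv2.COLOR_RGB2HSV); m&=(h[...,1]>130)&(h[...,0]<16)
P=W[m]*1000; print(m.sum(),P.mean(0),cv2.minAreaRect(P[:,:2].astype(np.float32)))
E
```

```text
t 24.65 grasp [434.1 108.4 118.1] psi -31.9 open 55.7 gf 0.0 F [-0.  -0.8 -0.1] q6 0.69
(433.7, 108.6, 26, -31.8) slide [-0.4 -0.7 92.8] dr [ 0.    -0.002 -0.001]
5133 [436.25521489 112.64844785  36.53924698] ((438.9207458496094, 116.94515991210938), (79.72779846191406, 36.04780197143555), 58.33173370361328)
```

View pics/w4.png

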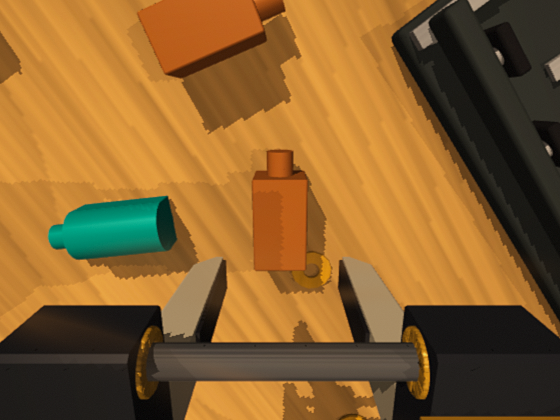

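{"method": "servo_tool", "body": {"increments": [{"slide": [1, -1, 40], "dr": [0, 0, 0], "jaw": 0.4}, {"slide": [1, -1, 75], "dr": [0, 0, 0], "jaw": 0.4}, {"slide": [1, -1, 92], "dr": [0, 0, 0], "jaw": 0.4}, {"slide": [1, -1, 92], "dr": [0, 0, 0], "jaw": 0.4}, {"slide": [1, -1, 92], "dr": [0, 0, 0], "jaw": 0.4}, {"slide": [1, -1, 92], "dr": [0, 0, 0], "jaw": 0.8}, {"slide": [1, -1, 92], "dr": [0, 0, 0], "jaw": 0.8}, {"slide": [1, -1, 92], "dr": [0, 0, 0], "jaw": 0.8}, {"slide": [1, -1, 92], "dr": [0, 0, 0], "jaw": 0.8}, {"slide": [1, -1, 92], "dr": [0, 0, 0], "jaw": 0.8}, {"slide": [1, -1, 70], "dr": [0, 0, 0], "jaw": 0.8}, {"slide": [1, -1, 30], "dr": [0, 0, 0], "jaw": 0.8}, {"slide": [1, -1, 0], "dr": [0, 0, 0], "jaw": 0.8}, {"slide": [1, -1, 0], "dr": [0, 0, 0], "jaw": 0.8}], "force": 35}}

```text
t: 26.1
tool_pos: [0.435, 0.1106, 0.2889]
orientation: [2.744, 1.527, 0.011]
force: [1.1, -0.2, -0.2]
opening: 0.0359
gripper_force: 35.0
```

```bash
python3 - <<'E'
from go import *
st()
a=c2w(2,-32)
for z in (130,49.5): rel(*a,z,-85.3)
E
```

```text
t 26.1 grasp [436.1 111.  121.9] psi -31.8 open 35.9 gf 35.0 F [ 1.1 -0.2 -0.2] q6 0.69
(np.float64(657.4153070497973), np.float64(10.671480639082908), 130, -85.3) slide [ 32.4 241.7  -6.8] dr [ 0.002 -0.007  0.934]
(np.float64(657.4153070497973), np.float64(10.671480639082908), 49.5, -85.3) slide [ 31.9 241.3  73.7] dr [ 0.002 -0.007  0.934]
```

{"method": "servo_tool", "body": {"increments": [{"slide": [0, 0, -20], "dr": [0, 0, 0], "jaw": 0.8}, {"slide": [32, 242, -30], "dr": [0, 0, 0.934], "jaw": 0.8}, {"slide": [32, 242, -30], "dr": [0, 0, 0.934], "jaw": 0.8}, {"slide": [32, 242, -30], "dr": [0, 0, 0.934], "jaw": 0.8}, {"slide": [32, 242, -30], "dr": [0, 0, 0.934], "jaw": 0.8}, {"slide": [32, 242, -30], "dr": [0, 0, 0.934], "jaw": 0.8}, {"slide": [32, 242, -30], "dr": [0, 0, 0.934], "jaw": 0.8}, {"slide": [32, 242, -30], "dr": [0, 0, 0.934], "jaw": 0.8}, {"slide": [32, 242, -30], "dr": [0, 0, 0.934], "jaw": 0.8}, {"slide": [32, 242, 10], "dr": [0, 0, 0.934], "jaw": 0.8}, {"slide": [32, 242, 20], "dr": [0, 0, 0.934], "jaw": 0.8}, {"slide": [32, 242, 20], "dr": [0, 0, 0.934], "jaw": 0.8}, {"slide": [32, 242, 20], "dr": [0, 0, 0.934], "jaw": 0.8}, {"slide": [32, 242, 20], "dr": [0, 0, 0.934], "jaw": 0.8}]}}

```text
t: 27.5
tool_pos: [0.6562, 0.01, 0.2654]
orientation: [-3.138, -0.129, -0.002]
force: [-0.3, 0.9, -0.4]
opening: 0.0356
gripper_force: 35.0
```

```bash
python3 - <<'E'
from go import *
st()
im,d,p=cam('wrist'); save('w5.png',im,1); np.savez('w5.npz',im=im,d=d,**p)
a=c2w(2,-32); rel(*a,49.5,-85.3)
W=depthw(p,d); h=cv2.cvtColor(im,cv2.COLOR_RGB2HSV)
m=(h[...,1]>130)&(h[...,0]<16)&(W[...,2]>.05)&(W[...,2]<.14)&(np.hypot(W[...,0]-.66,W[...,1]-.011)<.08); m[:140]=0
P=W[m]*1000; r=cv2.minAreaRect(P[:,:2].astype(np.float32)); print(m.sum(),r,P[:,2].max(),w2c(*r[0]))
m=(im.min(-1)>120)&(h[...,1]<80)&(abs(W[...,2]-.052)<.006)
n,l,s,c=cv2.connectedComponentsWithStats(m.astype(np.uint8))
for i in range(1,n):
    if s[i,4]>150: P=W[l==i]*1000; print('fence',s[i],w2c(*P.mean(0)[:2]),w2c(*cv2.minAreaRect(P[:,:2].astype(np.float32))[0]))
E
```

```text
t 27.5 grasp [656.4  10.1  98.4] psi -85.3 open 35.6 gf 35.0 F [-0.3  0.9 -0.4] q6 1.43
(np.float64(657.4153070497973), np.float64(10.671480639082908), 49.5, -85.3) slide [ 1.2 -0.6 49. ] dr [-0.001 -0.002 -0.   ]
9563 ((651.2521362304688, 9.62166690826416), (110.1193618774414, 42.10984802246094), 1.4611660242080688) 137.55737692762006 (np.float64(-4.2284666313314485), np.float64(-32.541282587960914))
fence [  65  149   68   35 2169] (np.float64(50.020374303181846), np.float64(63.477982718472376)) (np.float64(49.82703854858906), np.float64(63.5825058326086))
fence [ 187  149   65   35 2168] (np.float64(50.165529829653), np.float64(-0.5003362024211291)) (np.float64(49.896740144453474), np.float64(-0.3967083924339563))
fence [ 422  149   55   35 1687] (np.float64(50.43015936804303), np.float64(-122.38759283967316)) (np.float64(50.22921865296659), np.float64(-123.5038866693715))
fence [  0 150  17  34 381] (np.float64(48.792632613048184), np.float64(113.42368952971171)) (np.float64(49.76493466682241), np.float64(113.49079889628403))
fence [ 307  150   67   34 2196] (np.float64(50.305877870837094), np.float64(-64.27710991578135)) (np.float64(50.060340335698676), np.float64(-64.51427737956706))
```

View pics/w5.png

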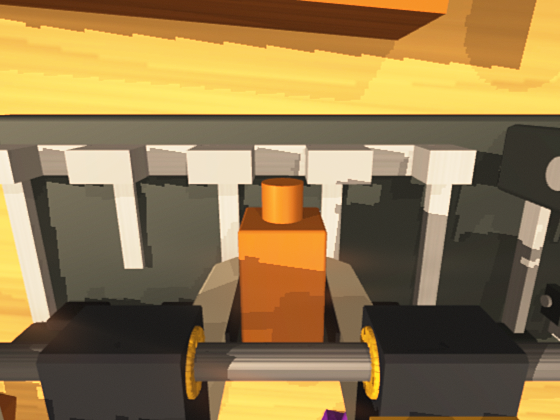

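{"method": "servo_tool", "body": {"increments": [{"slide": [1, -1, 25], "dr": [0, 0, 0], "jaw": 0.8}, {"slide": [1, -1, 40], "dr": [0, 0, 0], "jaw": 0.8}, {"slide": [1, -1, 48], "dr": [0, 0, 0], "jaw": 0.8}, {"slide": [1, -1, 48], "dr": [0, 0, 0], "jaw": 0.8}, {"slide": [1, -1, 48], "dr": [0, 0, 0], "jaw": 0.8}]}}

```text
t: 28.05
tool_pos: [0.6565, 0.011, 0.2157]
orientation: [-3.138, -0.128, 0.002]
force: [0.1, 0.9, -0.7]
opening: 0.0357
gripper_force: 35.0
```

```bash
python3 - <<'E'
from go import *
st()
E
```

```text
t 28.05 grasp [656.3  11.2  48.7] psi -85.3 open 35.7 gf 35.0 F [ 0.1  0.9 -0.7] q6 1.43
```

{"method": "servo_tool", "body": {"increments": [{"slide": [0, 0, 1], "dr": [0, 0, 0], "jaw": 0.5}, {"slide": [0, 0, 1], "dr": [0, 0, 0], "jaw": 0.5}, {"slide": [0, 0, 1], "dr": [0, 0, 0], "jaw": 0.5}, {"slide": [0, 0, 0], "dr": [0, 0, 0], "jaw": 0.5}, {"slide": [0, 0, -30], "dr": [0, 0, 0], "jaw": 0.5}, {"slide": [0, 0, -80], "dr": [0, 0, 0], "jaw": 0.5}, {"slide": [0, 0, -120], "dr": [0, 0, 0], "jaw": 0.4}, {"slide": [0, 0, -120], "dr": [0, 0, 0], "jaw": 0.4}, {"slide": [0, 0, -120], "dr": [0, 0, 0], "jaw": 0.4}, {"slide": [0, 0, -120], "dr": [0, 0, 0], "jaw": 0.4}]}}

```text
t: 29.05
tool_pos: [0.6561, 0.011, 0.334]
orientation: [-3.137, -0.128, 0.005]
force: [-0.4, -0.9, 0.2]
opening: 0.0558
gripper_force: 0.0
```

```bash
python3 - <<'E'
from go import *; from blanks import *
st(); im,o=blanks(); print(*o,sep='\n')
for C,a,r,px in o:
    if C[0]<600 and C[1]>50: rel(*C,120,a-90)
E
```

```text
t 29.05 grasp [655.5  11.2 167. ] psi -85.3 open 55.8 gf 0.0 F [-0.4 -0.9  0.2] q6 1.43
(array([552.8, 341.4]), 41.0, array([80.7, 36.4]), array([242., 287.]))
(array([460.4, 235.5]), -10.6, array([36.6, 80. ]), array([296., 334.]))
(np.float64(552.8), np.float64(341.4), 120, -49.0) slide [ -75.7 -337.7   47.3] dr [-0.003  0.004 -0.634]
(np.float64(460.4), np.float64(235.5), 120, -100.6) slide [-176.4 -239.7   47.6] dr [-0.001  0.005  0.267]
```

{"method": "servo_tool", "body": {"increments": [{"slide": [-176, -240, 0], "dr": [0, 0, 0.267], "jaw": 0.4}, {"slide": [-176, -240, 0], "dr": [0, 0, 0.267], "jaw": 0.4}, {"slide": [-176, -240, 0], "dr": [0, 0, 0.267], "jaw": 0.4}, {"slide": [-176, -240, 0], "dr": [0, 0, 0.267], "jaw": 0.4}, {"slide": [-176, -240, 0], "dr": [0, 0, 0.267], "jaw": 0.4}, {"slide": [-176, -240, 0], "dr": [0, 0, 0.267], "jaw": 0.4}, {"slide": [-176, -240, 30], "dr": [0, 0, 0.267], "jaw": 0.4}, {"slide": [-176, -240, 47], "dr": [0, 0, 0.267], "jaw": 0.4}, {"slide": [-176, -240, 47], "dr": [0, 0, 0.267], "jaw": 0.4}, {"slide": [-176, -240, 47], "dr": [0, 0, 0.267], "jaw": 0.4}, {"slide": [-176, -240, 47], "dr": [0, 0, 0.267], "jaw": 0.4}]}}

```text
t: 30.2
tool_pos: [0.4621, 0.2357, 0.2897]
orientation: [-3.127, 0.292, 0.001]
force: [0.1, -0.8, 0.6]
opening: 0.0564
gripper_force: 0.0
```

```bash
cat > near.py <<'E'
from go import *
def near(x,y,yaw,name):
    st(); im,d,p=cam('wrist'); save(name,im,1)
    W=depthw(p,d); m=(W[...,2]>.012)&(W[...,2]<.048)&(np.hypot(W[...,0]*1000-x,W[...,1]*1000-y)<65)
    h=cv2.cvtColor(im,cv2.COLOR_RGB2HSV); m&=(h[...,1]>130)&(h[...,0]<16)&(W[...,2]>.028)
    P=W[m]*1000; r=cv2.minAreaRect(P[:,:2].astype(np.float32)); a=np.radians(yaw); c=np.array(r[0])-8*np.array([np.cos(a),np.sin(a)])
    print(m.sum(),r,'centre',c); rel(*((c+[x,y])/2),26,yaw-90)
E
python3 -c "
from near import *
near(460.4,235.5,-10.6,'w6.png')"
```

```text
t 30.2 grasp [462.  235.9 122.7] psi -100.7 open 56.4 gf 0.0 F [ 0.1 -0.8  0.6] q6 2.13
4910 ((469.01824951171875, 236.3123321533203), (36.013343811035156, 80.27269744873047), 80.02610778808594) centre [461.15476672 237.78394296]
(np.float64(460.77738335926114), np.float64(236.64197147911102), 26, -100.6) slide [-1.5 -0.5 97. ] dr [-0.002  0.    -0.001]
```

{"method": "servo_tool", "body": {"increments": [{"slide": [-1, 0, 40], "dr": [0, 0, 0], "jaw": 0.4}, {"slide": [-1, -1, 75], "dr": [0, 0, 0], "jaw": 0.4}, {"slide": [-1, -1, 95], "dr": [0, 0, 0], "jaw": 0.4}, {"slide": [-1, -1, 95], "dr": [0, 0, 0], "jaw": 0.4}, {"slide": [-1, -1, 95], "dr": [0, 0, 0], "jaw": 0.4}, {"slide": [-1, -1, 95], "dr": [0, 0, 0], "jaw": 0.8}, {"slide": [-1, -1, 95], "dr": [0, 0, 0], "jaw": 0.8}, {"slide": [-1, -1, 95], "dr": [0, 0, 0], "jaw": 0.8}, {"slide": [-1, -1, 95], "dr": [0, 0, 0], "jaw": 0.8}, {"slide": [-1, -1, 95], "dr": [0, 0, 0], "jaw": 0.8}, {"slide": [-1, -1, 70], "dr": [0, 0, 0], "jaw": 0.8}, {"slide": [-1, -1, 30], "dr": [0, 0, 0], "jaw": 0.8}, {"slide": [-1, -1, -10], "dr": [0, 0, 0], "jaw": 0.8}, {"slide": [-1, -1, -30], "dr": [0, 0, 0], "jaw": 0.8}, {"slide": [-1, -1, -30], "dr": [0, 0, 0], "jaw": 0.8}, {"slide": [-1, -1, -30], "dr": [0, 0, 0], "jaw": 0.8}]}}

```text
t: 31.85
tool_pos: [0.4607, 0.2369, 0.3189]
orientation: [-3.127, 0.291, 0.002]
force: [-0.1, 0.4, -0.9]
opening: 0.0362
gripper_force: 35.0
```

```bash
python3 - <<'E'
from go import *
st()
a=c2w(2.5,32)
for z in (150,100): rel(*a,z,-85.3)
E
```

```text
t 31.85 grasp [460.6 237.2 151.9] psi -100.6 open 36.2 gf 35.0 F [-0.1  0.4 -0.9] q6 2.13
(np.float64(652.6695611908838), np.float64(74.49724264975228), 150, -85.3) slide [218.6 124.3   1.5] dr [-0.001  0.001 -0.267]
(np.float64(652.6695611908838), np.float64(74.49724264975228), 100, -85.3) slide [218.7 124.3  51.5] dr [-0.001  0.001 -0.267]
```

{"method": "servo_tool", "body": {"increments": [{"slide": [219, 124, 0], "dr": [0, 0, -0.267], "jaw": 0.8}, {"slide": [219, 124, 0], "dr": [0, 0, -0.267], "jaw": 0.8}, {"slide": [219, 124, 0], "dr": [0, 0, -0.267], "jaw": 0.8}, {"slide": [219, 124, 0], "dr": [0, 0, -0.267], "jaw": 0.8}, {"slide": [219, 124, 0], "dr": [0, 0, -0.267], "jaw": 0.8}, {"slide": [219, 124, 0], "dr": [0, 0, -0.267], "jaw": 0.8}, {"slide": [219, 124, 30], "dr": [0, 0, -0.267], "jaw": 0.8}, {"slide": [219, 124, 50], "dr": [0, 0, -0.267], "jaw": 0.8}, {"slide": [219, 124, 50], "dr": [0, 0, -0.267], "jaw": 0.8}, {"slide": [219, 124, 50], "dr": [0, 0, -0.267], "jaw": 0.8}, {"slide": [219, 124, 50], "dr": [0, 0, -0.267], "jaw": 0.8}]}}

```text
t: 32.95
tool_pos: [0.6533, 0.0752, 0.2695]
orientation: [-3.138, -0.129, 0.0]
force: [0.1, 1.1, 0.6]
opening: 0.0358
gripper_force: 35.0
```

```bash
cat > stub.py <<'E'
from go import *
def stub(a,name):
    """held blank's stub, in clamp frame, relative to the grasp point: cluster of wood points beyond 34 mm"""
    st(); im,d,p=cam('wrist'); save(name,im,1)
    W=depthw(p,d)*1000; h=cv2.cvtColor(im,cv2.COLOR_RGB2HSV)
    s=read_state(); R=Ro.from_rotvec(s['orientation']); g=s['tool_pos']*1000+R.apply([0,0,167])
    m=(h[...,1]>130)&(h[...,0]<16)&(abs(W[...,2]-g[2])<20)
    c,si=np.cos(np.radians(YAW)),np.sin(np.radians(YAW)); X=W-g; x=X[...,0]*c+X[...,1]*si; y=-X[...,0]*si+X[...,1]*c
    k=m&(abs(y)<25)&(x>36)&(x<60); b=m&(abs(y)<25)&(x>10)&(x<36); print('stub tip x',np.percentile(x[k],98),'y',y[k].mean(),'shoulder x',np.percentile(x[b],99)); rel(*a,49,-85.3)
E
python3 -c "
from stub import *
stub(c2w(2.5,32),'w7.png')"
```

```text
t 32.95 grasp [653.2  75.4 102.5] psi -85.3 open 35.8 gf 35.0 F [0.1 1.1 0.6] q6 1.52
stub tip x 47.144095233828715 y -2.3742476566901805 shoulder x 35.156681681589056
(np.float64(652.6695611908838), np.float64(74.49724264975228), 49, -85.3) slide [-0.9  0.6 54.1] dr [-0.001 -0.001 -0.   ]
```

View pics/w7.png

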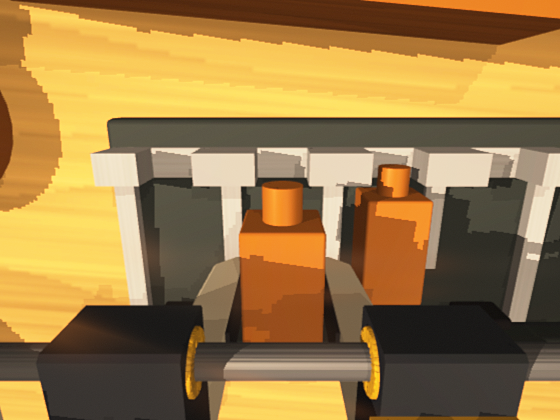

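{"method": "servo_tool", "body": {"increments": [{"slide": [0, 0, 25], "dr": [0, 0, 0], "jaw": 0.8}, {"slide": [0, 0, 42], "dr": [0, 0, 0], "jaw": 0.8}, {"slide": [0, 0, 52], "dr": [0, 0, 0], "jaw": 0.8}, {"slide": [0, 0, 53], "dr": [0, 0, 0], "jaw": 0.8}, {"slide": [0, 0, 53], "dr": [0, 0, 0], "jaw": 0.8}, {"slide": [0, 0, 53], "dr": [0, 0, 0], "jaw": 0.5}, {"slide": [0, 0, 53], "dr": [0, 0, 0], "jaw": 0.5}, {"slide": [0, 0, 53], "dr": [0, 0, 0], "jaw": 0.5}, {"slide": [0, 0, 53], "dr": [0, 0, 0], "jaw": 0.5}, {"slide": [0, 0, 20], "dr": [0, 0, 0], "jaw": 0.5}, {"slide": [0, 0, -30], "dr": [0, 0, 0], "jaw": 0.5}, {"slide": [0, 0, -50], "dr": [0, 0, 0], "jaw": 0.4}, {"slide": [0, 0, -50], "dr": [0, 0, 0], "jaw": 0.4}, {"slide": [0, 0, -50], "dr": [0, 0, 0], "jaw": 0.4}]}}

```text
t: 34.4
tool_pos: [0.6532, 0.0747, 0.3187]
orientation: [-3.138, -0.128, 0.001]
force: [-0.1, 0.7, -0.3]
opening: 0.0555
gripper_force: 0.0
```

```bash
python3 - <<'E'
from go import *; from blanks import *
st(); im,o=blanks(); print(*o,sep='\n')
for C,a,r,px in o:
    if C[0]<600 and C[1]>50: rel(*C,120,a-90)
E
```

```text
t 34.4 grasp [653.1  74.9 151.7] psi -85.3 open 55.5 gf 0.0 F [-0.1  0.7 -0.3] q6 1.52
(array([ 588.2, -415.8]), 81.6, array([82.2, 39.5]), array([623., 277.]))
(array([552.7, 341.5]), 40.7, array([79.7, 36.3]), array([242., 287.]))
(np.float64(552.7), np.float64(341.5), 120, -49.3) slide [ -77.9 -274.    30.8] dr [-0.002  0.002 -0.629]
```

{"method": "servo_tool", "body": {"increments": [{"slide": [-78, -274, 0], "dr": [0, 0, -0.629], "jaw": 0.4}, {"slide": [-78, -274, 0], "dr": [0, 0, -0.629], "jaw": 0.4}, {"slide": [-78, -274, 0], "dr": [0, 0, -0.629], "jaw": 0.4}, {"slide": [-78, -274, 0], "dr": [0, 0, -0.629], "jaw": 0.4}, {"slide": [-78, -274, 0], "dr": [0, 0, -0.629], "jaw": 0.4}, {"slide": [-78, -274, 0], "dr": [0, 0, -0.629], "jaw": 0.4}, {"slide": [-78, -274, 20], "dr": [0, 0, -0.629], "jaw": 0.4}, {"slide": [-78, -274, 30], "dr": [0, 0, -0.629], "jaw": 0.4}, {"slide": [-78, -274, 30], "dr": [0, 0, -0.629], "jaw": 0.4}, {"slide": [-78, -274, 30], "dr": [0, 0, -0.629], "jaw": 0.4}, {"slide": [-78, -274, 30], "dr": [0, 0, -0.629], "jaw": 0.4}]}}

```text
t: 35.55
tool_pos: [0.5537, 0.3407, 0.2895]
orientation: [-2.945, -1.09, 0.001]
force: [0.3, -0.3, 0.2]
opening: 0.0558
gripper_force: 0.0
```

```bash
python3 -c "
from near import *
near(552.7,341.5,40.7,'w8.png')"
```

```text
t 35.55 grasp [553.6 340.9 122.5] psi -49.4 open 55.8 gf 0.0 F [ 0.3 -0.3  0.2] q6 1.33
4965 ((560.2802734375, 348.7302551269531), (79.40048217773438, 36.037330627441406), 40.891624450683594) centre [554.21519875 343.5134679 ]
(np.float64(553.4575993739594), np.float64(342.506733948155), 26, -49.3) slide [ 0.8 -1.4 96.8] dr [-0.002 -0.001 -0.001]
```

{"method": "servo_tool", "body": {"increments": [{"slide": [1, -1, 40], "dr": [0, 0, 0], "jaw": 0.4}, {"slide": [1, -1, 75], "dr": [0, 0, 0], "jaw": 0.4}, {"slide": [1, -1, 95], "dr": [0, 0, 0], "jaw": 0.4}, {"slide": [1, -1, 95], "dr": [0, 0, 0], "jaw": 0.4}, {"slide": [1, -1, 95], "dr": [0, 0, 0], "jaw": 0.4}, {"slide": [1, -1, 95], "dr": [0, 0, 0], "jaw": 0.8}, {"slide": [1, -1, 95], "dr": [0, 0, 0], "jaw": 0.8}, {"slide": [1, -1, 95], "dr": [0, 0, 0], "jaw": 0.8}, {"slide": [1, -1, 95], "dr": [0, 0, 0], "jaw": 0.8}, {"slide": [1, -1, 95], "dr": [0, 0, 0], "jaw": 0.8}, {"slide": [1, -1, 70], "dr": [0, 0, 0], "jaw": 0.8}, {"slide": [1, -1, 30], "dr": [0, 0, 0], "jaw": 0.8}, {"slide": [1, -1, -10], "dr": [0, 0, 0], "jaw": 0.8}, {"slide": [1, -1, -30], "dr": [0, 0, 0], "jaw": 0.8}, {"slide": [1, -1, -30], "dr": [0, 0, 0], "jaw": 0.8}, {"slide": [1, -1, -30], "dr": [0, 0, 0], "jaw": 0.8}]}}

```text
t: 37.2
tool_pos: [0.5531, 0.3428, 0.3188]
orientation: [-2.944, -1.092, 0.001]
force: [0.5, -0.3, -1.4]
opening: 0.0358
gripper_force: 35.0
```

```bash
python3 - <<'E'
from go import *
st()
a=c2w(2.5,96)
for z in (150,100): rel(*a,z,-85.3)
E
```

```text
t 37.2 grasp [553.  343.  151.8] psi -49.3 open 35.8 gf 35.0 F [ 0.5 -0.3 -1.4] q6 1.34
(np.float64(647.4254966385611), np.float64(138.28203540610662), 150, -85.3) slide [-61.9 216.5   1.5] dr [-0.002  0.     0.629]
(np.float64(647.4254966385611), np.float64(138.28203540610662), 100, -85.3) slide [-61.9 216.6  51.5] dr [-0.002  0.     0.629]
```

{"method": "servo_tool", "body": {"increments": [{"slide": [-62, 216, 0], "dr": [0, 0, 0.629], "jaw": 0.8}, {"slide": [-62, 216, 0], "dr": [0, 0, 0.629], "jaw": 0.8}, {"slide": [-62, 216, 0], "dr": [0, 0, 0.629], "jaw": 0.8}, {"slide": [-62, 216, 0], "dr": [0, 0, 0.629], "jaw": 0.8}, {"slide": [-62, 216, 0], "dr": [0, 0, 0.629], "jaw": 0.8}, {"slide": [-62, 216, 0], "dr": [0, 0, 0.629], "jaw": 0.8}, {"slide": [-62, 216, 30], "dr": [0, 0, 0.629], "jaw": 0.8}, {"slide": [-62, 216, 50], "dr": [0, 0, 0.629], "jaw": 0.8}, {"slide": [-62, 216, 50], "dr": [0, 0, 0.629], "jaw": 0.8}, {"slide": [-62, 216, 50], "dr": [0, 0, 0.629], "jaw": 0.8}, {"slide": [-62, 216, 50], "dr": [0, 0, 0.629], "jaw": 0.8}]}}

```text
t: 38.3
tool_pos: [0.6472, 0.1394, 0.2696]
orientation: [-3.137, -0.129, 0.0]
force: [0.1, 0.6, 0.1]
opening: 0.0358
gripper_force: 35.0
```

```bash
python3 -c "
from stub import *
stub(c2w(2.5,96),'w9.png')"
```

```text
t 38.3 grasp [647.2 139.6 102.6] psi -85.3 open 35.8 gf 35.0 F [0.1 0.6 0.1] q6 1.62
stub tip x 48.8373421966436 y -1.533247277345268 shoulder x 35.32017874055325
(np.float64(647.4254966385611), np.float64(138.28203540610662), 49, -85.3) slide [-0.2  1.1 54.1] dr [-0.002 -0.001  0.   ]
```

{"method": "servo_tool", "body": {"increments": [{"slide": [0, 1, 25], "dr": [0, 0, 0], "jaw": 0.8}, {"slide": [0, 1, 42], "dr": [0, 0, 0], "jaw": 0.8}, {"slide": [0, 1, 52], "dr": [0, 0, 0], "jaw": 0.8}, {"slide": [0, 1, 53], "dr": [0, 0, 0], "jaw": 0.8}, {"slide": [0, 1, 53], "dr": [0, 0, 0], "jaw": 0.8}, {"slide": [0, 1, 53], "dr": [0, 0, 0], "jaw": 0.5}, {"slide": [0, 1, 53], "dr": [0, 0, 0], "jaw": 0.5}, {"slide": [0, 1, 53], "dr": [0, 0, 0], "jaw": 0.5}, {"slide": [0, 1, 53], "dr": [0, 0, 0], "jaw": 0.5}, {"slide": [0, 1, 20], "dr": [0, 0, 0], "jaw": 0.5}, {"slide": [0, 1, -30], "dr": [0, 0, 0], "jaw": 0.5}, {"slide": [0, 1, -80], "dr": [0, 0, 0], "jaw": 1}, {"slide": [0, 1, -130], "dr": [0, 0, 0], "jaw": 1}, {"slide": [0, 1, -150], "dr": [0, 0, 0], "jaw": 1}, {"slide": [0, 1, -150], "dr": [0, 0, 0], "jaw": 1}]}}

```text
t: 39.85
tool_pos: [0.6482, 0.1377, 0.4247]
orientation: [-3.137, -0.128, -0.012]
force: [0.1, 0.5, -0.3]
opening: 0.0187
gripper_force: 0.0
```

```bash
python3 - <<'E'
from go import *
st()
im,d,p=cam('wrist'); 
t,d2,p2=cam('top'); save('top2.png',np.vstack([t[125:225,220:420],cv2.resize(im,(200,150))]),2.4)
# lever handle from top depth
W=depthw(p2,d2)*1000; c=c2w(-113,-205); m=(W[...,2]>150)&(W[...,2]<200)&(np.hypot(W[...,0]-c[0],W[...,1]-c[1])<55)
if m.sum(): print(m.sum(),cv2.minAreaRect(W[m][:,:2].astype(np.float32)),W[m][:,2].max())
print(c)
E
```

```text
t 39.85 grasp [649.5 138.1 257.7] psi -85.3 open 18.7 gf 0.0 F [ 0.1  0.5 -0.3] q6 1.62
375 ((578.2640380859375, -170.099609375), (66.24000549316406, 65.11669921875), 5.923219680786133) 192.21376364969086
[ 556.97736956 -171.16971577]
```

View pics/top2.png

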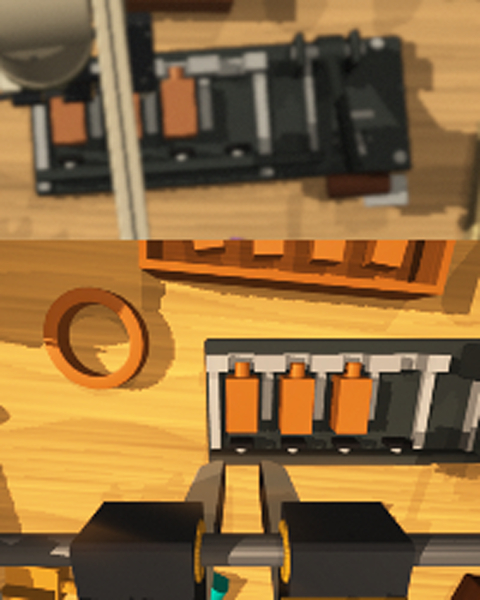

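```bash
python3 - <<'E'
from go import *
for x,z in ((-113,260),(-115,195),(-128,153),(-137,121),(-140,88),(-139,71),(-138,60),(-138,57)): rel(*c2w(x,-205),z,-85.3,186)
E
```

```text
(np.float64(556.9773695587202), np.float64(-171.16971577289215), 260, -85.3) slide [-115.2  300.3  -27.7] dr [-0.001  0.001 -0.   ]
(np.float64(554.9840947850842), np.float64(-171.3335927901522), 195, -85.3) slide [-117.2  300.4   37.3] dr [-0.001  0.001 -0.   ]
(np.float64(542.0278087564496), np.float64(-172.39879340234276), 153, -85.3) slide [-130.1  300.5   79.3] dr [-0.001  0.001 -0.   ]
(np.float64(533.0580722750874), np.float64(-173.13623998001313), 121, -85.3) slide [-139.1  300.5  111.3] dr [-0.001  0.001 -0.   ]
(np.float64(530.0681601146332), np.float64(-173.38205550590325), 88, -85.3) slide [-142.1  300.6  144.3] dr [-0.001  0.001 -0.   ]
(np.float64(531.0647975014513), np.float64(-173.3001169972732), 71, -85.3) slide [-141.1  300.6  161.3] dr [-0.001  0.001 -0.   ]
(np.float64(532.0614348882693), np.float64(-173.21817848864316), 60, -85.3) slide [-140.1  300.6  172.3] dr [-0.001  0.001 -0.   ]
(np.float64(532.0614348882693), np.float64(-173.21817848864316), 57, -85.3) slide [-140.1  300.6  175.3] dr [-0.001  0.001 -0.   ]
```

{"method": "servo_tool", "body": {"increments": [{"slide": [-115, 300, -28], "dr": [0, 0, 0], "jaw": 1}, {"slide": [-115, 300, -28], "dr": [0, 0, 0], "jaw": 1}, {"slide": [-115, 300, -28], "dr": [0, 0, 0], "jaw": 1}, {"slide": [-115, 300, -28], "dr": [0, 0, 0], "jaw": 1}, {"slide": [-115, 300, -28], "dr": [0, 0, 0], "jaw": 1}, {"slide": [-115, 300, -28], "dr": [0, 0, 0], "jaw": 1}, {"slide": [-115, 300, -28], "dr": [0, 0, 0], "jaw": 1}, {"slide": [-115, 300, -28], "dr": [0, 0, 0], "jaw": 1}, {"slide": [-115, 300, -28], "dr": [0, 0, 0], "jaw": 1}, {"slide": [-115, 300, -28], "dr": [0, 0, 0], "jaw": 1}]}}

```text
t: 40.95
tool_pos: [0.5573, -0.1698, 0.4448]
orientation: [-3.136, -0.129, 0.005]
force: [0.1, -0.1, -0.1]
opening: 0.0003
gripper_force: 0.0
```

```bash
python3 - <<'E'
from go import *
st()
for x,z in ((-114,195),(-128,153),(-137,121),(-140,88),(-139,71),(-138,60),(-138,57)): rel(*c2w(x,-205),z,-85.3,186)
E
```

```text
t 40.95 grasp [ 556.8 -169.4  277.8] psi -85.3 open 0.3 gf 0.0 F [ 0.1 -0.1 -0.1] q6 1.1
(np.float64(555.9807321719022), np.float64(-171.25165428152218), 195, -85.3) slide [-1.3  1.5 63.8] dr [-0.003  0.003  0.   ]
(np.float64(542.0278087564496), np.float64(-172.39879340234276), 153, -85.3) slide [-15.1   1.6 105.9] dr [-0.003  0.003  0.   ]
(np.float64(533.0580722750874), np.float64(-173.13623998001313), 121, -85.3) slide [-24.    1.7 137.9] dr [-0.003  0.003  0.   ]
(np.float64(530.0681601146332), np.float64(-173.38205550590325), 88, -85.3) slide [-26.9   1.8 170.9] dr [-0.003  0.003  0.   ]
(np.float64(531.0647975014513), np.float64(-173.3001169972732), 71, -85.3) slide [-25.9   1.8 187.9] dr [-0.003  0.003  0.   ]
(np.float64(532.0614348882693), np.float64(-173.21817848864316), 60, -85.3) slide [-24.8   1.9 198.9] dr [-0.003  0.003  0.   ]
(np.float64(532.0614348882693), np.float64(-173.21817848864316), 57, -85.3) slide [-24.8   1.9 201.9] dr [-0.003  0.003  0.   ]
```

{"method": "servo_tool", "body": {"increments": [{"slide": [-1, 1, 40], "dr": [0, 0, 0], "jaw": 1}, {"slide": [-1, 1, 64], "dr": [0, 0, 0], "jaw": 1}, {"slide": [-5, 1, 80], "dr": [0, 0, 0], "jaw": 1}, {"slide": [-10, 1, 93], "dr": [0, 0, 0], "jaw": 1}, {"slide": [-15, 1, 106], "dr": [0, 0, 0], "jaw": 1}, {"slide": [-20, 2, 122], "dr": [0, 0, 0], "jaw": 1}, {"slide": [-24, 2, 138], "dr": [0, 0, 0], "jaw": 1}, {"slide": [-26, 2, 154], "dr": [0, 0, 0], "jaw": 1}, {"slide": [-27, 2, 170], "dr": [0, 0, 0], "jaw": 1}, {"slide": [-26, 2, 180], "dr": [0, 0, 0], "jaw": 1}, {"slide": [-26, 2, 188], "dr": [0, 0, 0], "jaw": 1}, {"slide": [-25, 2, 194], "dr": [0, 0, 0], "jaw": 1}, {"slide": [-25, 2, 198], "dr": [0, 0, 0], "jaw": 1}, {"slide": [-25, 2, 198], "dr": [0, 0, 0], "jaw": 1}, {"slide": [-25, 2, 198], "dr": [0, 0, 0], "jaw": 1}]}}

```text
t: 42.45
tool_pos: [0.532, -0.1734, 0.2492]
orientation: [-3.138, -0.132, 0.006]
force: [-11.5, -0.6, 16.6]
opening: 0.0004
gripper_force: 7.5
```

```bash
python3 - <<'E'
from go import *
st()
E
```

```text
t 42.45 grasp [ 531.4 -173.3   82.2] psi -85.2 open 0.4 gf 7.5 F [-11.5  -0.6  16.6] q6 1.08
```

{"method": "servo_tool", "body": {"increments": [{"slide": [0, 0, 3], "dr": [0, 0, 0], "jaw": 1}, {"slide": [0, 0, 5], "dr": [0, 0, 0], "jaw": 1}, {"slide": [0, 0, 5], "dr": [0, 0, 0], "jaw": 1}, {"slide": [0, 0, 5], "dr": [0, 0, 0], "jaw": 1}]}}

```text
t: 42.85
tool_pos: [0.5323, -0.1735, 0.2476]
orientation: [-3.138, -0.132, 0.005]
force: [-23.0, 5.0, 41.7]
opening: 0.0007
gripper_force: 21.1
```

{"method": "servo_tool", "body": {"increments": [{"slide": [0, 0, -5], "dr": [0, 0, 0], "jaw": 1}, {"slide": [0, 0, -12], "dr": [0, 0, 0], "jaw": 1}, {"slide": [0, 0, -20], "dr": [0, 0, 0], "jaw": 1}, {"slide": [0, 0, -30], "dr": [0, 0, 0], "jaw": 1}, {"slide": [0, 0, -50], "dr": [0, 0, 0], "jaw": 1}, {"slide": [0, 0, -100], "dr": [0, 0, 0], "jaw": 1}, {"slide": [-40, 0, -150], "dr": [0, 0, 0], "jaw": 1}, {"slide": [-80, 0, -200], "dr": [0, 0, 0], "jaw": 1}, {"slide": [-120, 0, -230], "dr": [0, 0, 0], "jaw": 1}, {"slide": [-120, 0, -230], "dr": [0, 0, 0], "jaw": 1}, {"slide": [-120, 0, -230], "dr": [0, 0, 0], "jaw": 1}]}}

```text
t: 43.95
tool_pos: [0.4119, -0.1843, 0.4777]
orientation: [3.137, 0.128, 0.007]
force: [0.7, -1.8, -0.7]
opening: 0.0002
gripper_force: 0.0
```

```bash
python3 - <<'E'
from go import *
st()
im,d,p=cam('scene'); save('s2.png',im[90:330,130:380],2.4)
W=depthw(p,d)*1000; c=c2w(-139,-205); m=(W[...,2]>30)&(np.hypot(W[...,0]-c[0],W[...,1]-c[1])<15)&(W[...,2]<220); print(m.sum(),np.percentile(W[m][:,2],[5,50,95]) if m.sum() else '')
E
```

```text
t 43.95 grasp [ 412.7 -184.7  310.7] psi -85.3 open 0.2 gf 0.0 F [ 0.7 -1.8 -0.7] q6 0.95
61 [69.96184151 74.00175902 77.42645872]
```

View pics/s2.png

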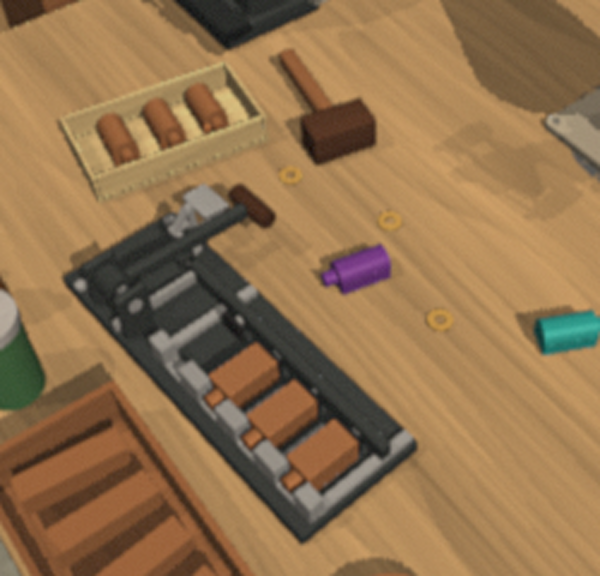

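The lever stays down (handle top at about 74 mm). The three blanks are clamped against the fence, and the three finished blocks lie in the tray.

```bash
python3 -c "
from plant import *
print(close_job())"
```

```text
the job is handed in; nothing more can be done
None
```

The job is done and handed in: the three finished blocks are in the tray, the three blanks are clamped against the fence in bays 1 to 3 with their stubs in the notches, the lever is held down by the pawl, and I never touched the mallet, ring, washers or scoop, though one washer near the blank that got knocked aside may have shifted slightly with it.

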